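# Rack the sealed roller tubes heavy end down behind the keeper bar

### The job

Rack the sealed roller tubes for dispatch: fold the steel fork on the stand down level, lift the keeper bar out of the leaning rack and hang it by its handle in the fork, then put every tube lying on the bench into a bay of the rack of its own with its heavy end down, on the foot ledge - the ends look alike, so lift each tube by its middle to feel which end is heavy. When all are racked, lay the keeper bar back in its two notches across the tubes and fold the empty fork up flat against the stand again. Leave the other things on the bench where they are.

Things in the scene. Friction and masses are not known exactly. Their poses are not given: they have to be found in the camera images.
- rack: fixed plywood rack, base 122 x 244 mm, 175 mm high; origin on the bench in its mid-plane (base from x = -62 to 60 mm, ledge to x = -73), z up, x away from the robot at yaw 0, y across the bays. The posts (y = +-110 mm, 12 mm thick) end in notches that open upward, flaring from 16 mm at the floor to 34 mm; notch floors at x = 12 mm, z = 145 mm
- rack_bed: the rack's bed, sloping 40 deg, low end to the robot; x up the slope, y across, z square out of it. 3 bays at y = -52, 0, 52 mm, 30 mm wide between 11 mm high teeth on two rails (tops z = 0, x = -61 to -49 and -32 to -20 mm); open above x = -20. Foot ledge's face at x = -68, top z = 20 mm. A racked tube's centre is near x = -3, z = 13 mm. A tube put in heavy end up tips out over the back
- keeper: loose keeper bar, 0.22 kg: bar 258 mm along y, 12 x 12 mm, origin at the centre of its underside, z up. A 10 mm thick stem carries a black block handle 18 (x) by 34 (y) mm, from z = 40 to 74 mm. Starts in the rack's notches, origin at x = 12, y = 0, z = 145 mm of rack, where it bars the bays and to which it must return
- keeper_shoulder (a point): point on the keeper's axis at the underside of its handle (z = 40 mm of the keeper), which rests on the fork when hung
- fork_hinge (a point): middle of the fork's hinge axis on the fixed plywood stand, 185 mm above the bench, 14 mm before the front face of the stand's board (130 mm wide, 16 mm thick, 220 mm high); x points away from the robot into the board, y along the hinge axis, z up
- fork (a joint): steel fork's hinge, rad: 0 = folded up flat, prongs up, 53 mm clear above the board; 1.57 = level on its stop, prongs to the robot (-x of fork_hinge). Stays where left (0.08 N m). Two prongs 9 mm wide, 8 mm thick, 18 mm gap, 36 mm over both, 88 mm long from the hinge axis, the last 6 mm turned up 5 mm
- fork_seat (a point): middle of the gap between the prongs, 52 mm from the hinge axis, on the face that is on top when the fork is level: where the underside of the keeper's handle rests, its stem in the gap, within 20 mm of this point
- fork_grip (a point): point midway between the prongs, 66 mm from the hinge axis: where to pinch the fork across its 36 mm width; it turns between the pads as the fork swings
- tube_a: sealed square card tube 130 x 26 x 26 mm, about 0.25 kg, paper band round its middle, white cap on each end; origin at its centre, x along its length. A steel roller fills one end (centre of mass about 38 mm off mid-length). The ends look alike and the sense of x does not tell which is heavy: that differs from tube to tube. Starts lying on the bench; may be absent
- tube_b: sealed square card tube 130 x 26 x 26 mm, about 0.25 kg, paper band round its middle, white cap on each end; origin at its centre, x along its length. A steel roller fills one end (centre of mass about 38 mm off mid-length). The ends look alike and the sense of x does not tell which is heavy: that differs from tube to tube. Starts lying on the bench; may be absent
- tube_c: sealed square card tube 130 x 26 x 26 mm, about 0.25 kg, paper band round its middle, white cap on each end; origin at its centre, x along its length. A steel roller fills one end (centre of mass about 38 mm off mid-length). The ends look alike and the sense of x does not tell which is heavy: that differs from tube to tube. Starts lying on the bench; may be absent
- tube_d: sealed square card tube 130 x 26 x 26 mm, about 0.25 kg, paper band round its middle, white cap on each end; origin at its centre, x along its length. A steel roller fills one end (centre of mass about 38 mm off mid-length). The ends look alike and the sense of x does not tell which is heavy: that differs from tube to tube. Starts lying on the bench; may be absent
- ink_jar_tall: bystander: black screw-lid jar, 86 mm wide, 115 mm high
- label_carton: bystander: brown carton 66 x 120 x 50 mm
- blade_packet: bystander: small packet 32 x 60 x 14 mm
- magnifier: bystander: black stand magnifier, 36 mm wide, 42 mm high
- tape_roll: bystander: roll of masking tape, 104 mm wide, 25 mm high
- black_marker: bystander: black felt marker, 138 mm long
- scraper: bystander: scraper with wooden handle, 195 mm long, 17 mm high
There are look-alikes about, which are no part of the job. Leave any turquoise look-alike of the tube_a alone.

How it is judged (in metres and radians):
On the way, in this order (a step that is already met when the one before it is completed fails the run):
1. the fork is folded down level (value of joint fork above 1.45 rad), for 0.2 s.
2. the keeper bar hangs from the fork by its handle, let go (distance between keeper_shoulder and fork_seat below 0.024 m and angle between keeper's own z axis and vertical below 0.2 rad and value of joint fork above 1.45 rad and contact force between the fingers and keeper below 0.1 N and linear speed of keeper below 0.03 m/s), for 0.3 s.
3. every tube present lies in a bay of its own, heavy end down, while the keeper bar still hangs from the fork (all of step 2 and x of tube_a in the frame of rack_bed between -0.012 and 0.014 m and z of tube_a in the frame of rack_bed between 0.009 and 0.018 m and (y of tube_a in the frame of rack_bed between -0.063 and -0.041 m or y of tube_a in the frame of rack_bed between -0.011 and 0.011 m or y of tube_a in the frame of rack_bed between 0.041 and 0.063 m) and angle between the x axis of each of tube_a, tube_b, tube_c, tube_d and the x axis of rack_bed, either way round below 0.2 rad and linear speed of each of tube_a, tube_b, tube_c, tube_d below 0.03 m/s and x of tube_b in the frame of rack_bed between -0.012 and 0.014 m and z of tube_b in the frame of rack_bed between 0.009 and 0.018 m and (y of tube_b in the frame of rack_bed between -0.063 and -0.041 m or y of tube_b in the frame of rack_bed between -0.011 and 0.011 m or y of tube_b in the frame of rack_bed between 0.041 and 0.063 m) and x of tube_c in the frame of rack_bed between -0.012 and 0.014 m and z of tube_c in the frame of rack_bed between 0.009 and 0.018 m and (y of tube_c in the frame of rack_bed between -0.063 and -0.041 m or y of tube_c in the frame of rack_bed between -0.011 and 0.011 m or y of tube_c in the frame of rack_bed between 0.041 and 0.063 m) and x of tube_d in the frame of rack_bed between -0.012 and 0.014 m and z of tube_d in the frame of rack_bed between 0.009 and 0.018 m and (y of tube_d in the frame of rack_bed between -0.063 and -0.041 m or y of tube_d in the frame of rack_bed between -0.011 and 0.011 m or y of tube_d in the frame of rack_bed between 0.041 and 0.063 m)), for 0.3 s.
4. the keeper bar lies in its two notches again, let go (x of keeper in the frame of rack between 0.004 and 0.0205 m and y of keeper in the frame of rack between -0.013 and 0.013 m and z of keeper in the frame of rack between 0.1413 and 0.1513 m and angle between the y axis of keeper and the y axis of rack, either way round below 0.1 rad and angle between keeper's own z axis and vertical below 0.15 rad and contact force between the fingers and keeper below 0.1 N and linear speed of keeper below 0.03 m/s), for 0.2 s.
At the end, for the whole second after the job is handed in: Every tube present rests in its own bay (within 11 mm across, 12 mm along, 11 degrees), heavy end down on the foot ledge; the keeper bar lies upright in both notches, let go, centred within 13 mm along its length; the fork is within 0.15 rad of flat; all at rest (all of step 4 and x of tube_a in the frame of rack_bed between -0.012 and 0.014 m and z of tube_a in the frame of rack_bed between 0.009 and 0.018 m and (y of tube_a in the frame of rack_bed between -0.063 and -0.041 m or y of tube_a in the frame of rack_bed between -0.011 and 0.011 m or y of tube_a in the frame of rack_bed between 0.041 and 0.063 m) and angle between the x axis of each of tube_a, tube_b, tube_c, tube_d and the x axis of rack_bed, either way round below 0.2 rad and linear speed of each of tube_a, tube_b, tube_c, tube_d below 0.03 m/s and x of tube_b in the frame of rack_bed between -0.012 and 0.014 m and z of tube_b in the frame of rack_bed between 0.009 and 0.018 m and (y of tube_b in the frame of rack_bed between -0.063 and -0.041 m or y of tube_b in the frame of rack_bed between -0.011 and 0.011 m or y of tube_b in the frame of rack_bed between 0.041 and 0.063 m) and x of tube_c in the frame of rack_bed between -0.012 and 0.014 m and z of tube_c in the frame of rack_bed between 0.009 and 0.018 m and (y of tube_c in the frame of rack_bed between -0.063 and -0.041 m or y of tube_c in the frame of rack_bed between -0.011 and 0.011 m or y of tube_c in the frame of rack_bed between 0.041 and 0.063 m) and x of tube_d in the frame of rack_bed between -0.012 and 0.014 m and z of tube_d in the frame of rack_bed between 0.009 and 0.018 m and (y of tube_d in the frame of rack_bed between -0.063 and -0.041 m or y of tube_d in the frame of rack_bed between -0.011 and 0.011 m or y of tube_d in the frame of rack_bed between 0.041 and 0.063 m) and value of joint fork below 0.15 rad); the robot touches nothing.
It fails at once if a bystander is pushed more than 5 cm or tipped over (distance of any of ink_jar_tall, label_carton, blade_packet, magnifier, tape_roll, black_marker, scraper from where it was at the start of the episode above 0.05 m or angle between any of ink_jar_tall, magnifier's own z axis and vertical above 0.6 rad).
Of tube_a, tube_b, tube_c, tube_d only 2 to 3 are there at a start; the rules pass over those that are not, and their reading is None.
At some moment in a run one of tube_a, tube_b, tube_c, tube_d may be knocked a few centimetres aside while the robot is not near it.
It also fails if it takes over 210 s, if anything falls off the work surface, if the arm or the gripper's body presses on something with over 40 N, if the wrist force passes 120 N, or if a joint passes its speed limit or range.

### The arm

A 6-joint arm with a two-finger parallel gripper is mounted at the origin on a cart in front of the work surface, level with it; the furniture and walls round the work are solid. World frame = base frame: x ahead of the robot, y to its left, z up, the work surface at z = 0. Lengths are in mm, angles in rad, forces in N, time in s.
With the tool pointing down it reaches from about 250 to 850 mm from the base axis. Payload 12.5 kg.
Tool frame: the origin (TCP) lies on the mounting face of the last link; the fingertips stand 186 mm ahead of it and the grasp point (between the pads) lies 167 mm ahead of it (robot.hold_point_z is the distance from the TCP to the grasp point, in mm); z points along the fingers, y is the line along which they close (so a half turn about z gives the same grasp; the last joint's range is limited). The gripper opens to 93 mm and grips with 3 to 60 N. Pads are 15 mm wide; open, the fingers measure 128 mm over their backs; the gripper's body (75 mm by 188 mm) begins 65 mm behind the grasp point.
Start: joints at [-1.364, 0.351, 1.652, -0, 1.139, -0.085], TCP at [158.242, -526.731, 404.733] pointing down, gripper open.
Joint ranges: [-2.75, 2.75], [-0.79, 2.1], [0.01, 2.65], [-1.57, 4.71], [0.07, 3.14], [-2.87, 2.87]. Speed limits (rad/s): [2.22, 2.22, 2.79, 3.14, 3.14, 3.14].

### API

Orientations are given as a unit quaternion [w, x, y, z].
In Python, from plant import robot gives the robot as it stands.
- The arm moves only by the tool carry_out, never from a script. Its argument "targets" is a list that holds one entry, the list of rows, each a list of 7 numbers: the turn, a rotation vector about the tool's x, y, z in degrees, then the shift along the tool's x, y, z in cm, then the finger opening in cm, from 0 to 9.3. A call has 1 to 20 rows; each row is the pose to reach, as a shift and turn from the pose commanded when the call began, along the tool's axes at that moment; what a row does not reach only later rows make up. A row lasts 1/8 s, in which the tool goes at most 62.5 mm and 10.7 degrees, less where a joint would pass 70% of its speed; a pose out of reach is approached as far as the arm can. A call with a gripper value outside its range is refused whole. The fingers move at their own pace and stop on an object; "newtons" is the grip in N (left out, the last holds). Time passes only in rows, so rows that repeat a pose let the fingers close. It gives the time, the measured TCP pose, the force, the opening and the grip force at its end, in the units of the state.
- robot.state(): the state, without advancing time (a new reading comes with each control period).
- robot.grab_frame(name): name is "side" or "top" or "wrist"; returns a dict with "image" (400x640x3 uint8, red, green, blue), "fx", "fy", "cx", "cy" (pixels), "eye" and "orientation" of the camera in the world. Camera axes: x right, y down, z forward; pixel columns grow to the right and rows downward; lengths in mm; the calibration is good to about 2 mm. A picture is of the moment at which its call begins. There is no depth.
- robot.hand_in(): hands the job in; it is judged then, once.
Trained networks look in the newest picture that a camera, given by its name, has taken for a name from the list of things; names that differ only in an ending like _2 or _b are one class to them, and where a whole thing is asked for, a point or a joint stands for the part that bears it (a point fixed in the world has none). Each returns a list of dicts, best first, with "conf" (0 to 1); they miss things now and then, are a little off and sometimes report something else, mostly with a low value. They report only what shows in the picture. A call takes as long as a camera call. They do not tell look-alikes from the thing itself.
- robot.cut_out(camera, label): "region" (400x640 bool, what is visible of it) and "centre" ([column, row] in pixels, amid what is visible of it).
The state is a dict: "time_s": time; "joint_pos": joint angles; "joint_velocities": joint speeds; "effort": joint torques, N m; "tool_pos": TCP position; "ee_rot": TCP orientation; "ft_force": force on the tool from outside, world axes, zero at the start; "moment": the same for the moment, N m; "grip_width": opening from 0.0 (shut) to 1.0 (fully open); "gripper_force": force on a finger pad.
Only numpy, scipy, OpenCV 4.12 (cv2) and the standard library are available. Lean on these libraries where they do the work, as an engineer would, in place of code of your own. Each camera call takes 0.05 s, during which the arm holds its last target. There are 200 camera calls.

## Working session

There is one attempt and no reset: what is moved stays moved. The work goes in short steps, Python scripts to look and compute and a tool call to move; the robot and the scene stay as the last step left them, time stands still between calls to the robot, and variables do not carry over. Pictures are saved under pics/ and viewed, at most 14 in all, crops included, and the job is handed in when it is done.

Besides the shell and the picture viewer there is one more tool, called after ">>>" by a JSON object that holds its "name" and its "arguments". carry_out: Moves the arm, as the interface text tells. Its arguments: {"type":"object","properties":{"targets":{"type":"array"},"newtons":{"type":"number"}},"required":["targets"]}

```bash
ls; mkdir -p pics
python3 - <<'E'
from plant import robot
import cv2,numpy as np
s=robot.state();print(s)
for n in("top","side"):
    f=robot.grab_frame(n);cv2.imwrite(f"pics/{n}0.png",f["image"][:,:,::-1]);print(n,{k:v for k,v in f.items() if k!="image"})
    for l in("rack","keeper","fork","tube_a","fork_hinge"):
        try:
            for d in robot.cut_out(n,l):
                r=d["region"];ys,xs=np.nonzero(r);print(l,round(d["conf"],2),np.round(d["centre"]),xs.min(),xs.max(),ys.min(),ys.max(),f["image"][r].mean(0).round())
        except Exception as e: print(l,e)
E
```

```text
pics
{'time_s': 0.0, 'joint_pos': array([-1.36361366e+00,  3.51238751e-01,  1.65243709e+00,  4.61233245e-06,
        1.13906806e+00, -8.46189424e-02]), 'joint_velocities': array([ 2.85808582e-05,  3.33989972e-04,  1.08448334e-03,  1.62977002e-03,
       -1.57709072e-03,  9.73642860e-04]), 'effort': array([ 1.41942925e-03, -4.97317171e+01, -2.85255450e+01,  6.99723652e-02,
        2.55574164e-02, -8.62118986e-05]), 'tool_pos': array([ 158.2110988 , -526.61813899,  404.19497759]), 'ee_rot': array([-5.74672775e-04,  9.89375322e-01,  1.45382742e-01, -3.31632254e-05]), 'ft_force': array([ 1.01040402, -0.23022508,  0.46052017]), 'moment': array([ 0.00378574,  0.03654762, -0.01257888]), 'gripper_force': 0.0, 'grip_width': 0.99864202389307}
top {'fx': 417.96310577489066, 'fy': 417.96310577489066, 'cx': 314.66653934953763, 'cy': 192.9365383459505, 'eye': array([ 419.99732727,  -41.5279809 , 1309.93189935]), 'orientation': array([-0.05023828,  0.71417967, -0.6962256 ,  0.05189827])}
rack 0.87 [297. 190.] 252 336 166 211 [156. 122.  83.]
rack 0.53 [292. 198.] 255 334 187 211 [147. 115.  77.]
ke
[... 850 characters left out ...]
694, -0.46670355])}
rack 0.56 [307. 249.] 278 329 192 281 [180. 142.  95.]
keeper 0.63 [300. 210.] 287 307 194 244 [137. 134. 123.]
fork 0.69 [255. 274.] 251 259 255 292 [138. 136. 124.]
fork 0.5 [325. 191.] 313 335 186 203 [173. 148.  99.]
fork 0.33 [314. 246.] 295 329 216 275 [194. 152. 101.]
fork 0.32 [305. 180.] 302 318 171 194 [165. 130.  80.]
tube_a 0.79 [330. 343.] 304 355 332 357 [ 54. 169. 153.]
tube_a 0.62 [258. 274.] 251 258 256 291 [134. 132. 121.]
tube_a 0.58 [345. 271.] 339 349 257 291 [211. 176. 134.]
tube_a 0.55 [349. 239.] 335 365 223 244 [171. 141. 104.]
fork_hinge 0.91 [253. 321.] 232 294 255 364 [182. 149. 103.]
fork_hinge 0.53 [300. 210.] 286 308 193 244 [134. 129. 116.]
```

Run:
```python
import cv2
t=cv2.imread("pics/top0.png")[120:300,130:470];cv2.imwrite("pics/t0c.png",cv2.resize(t,None,fx=2.35,fy=2.35,interpolation=cv2.INTER_CUBIC))
t=cv2.imread("pics/side0.png")[140:380,190:470];cv2.imwrite("pics/s0c.png",cv2.resize(t,None,fx=2.5,fy=2.5,interpolation=cv2.INTER_CUBIC))
```

```text
(no output)
```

View pics/t0c.png

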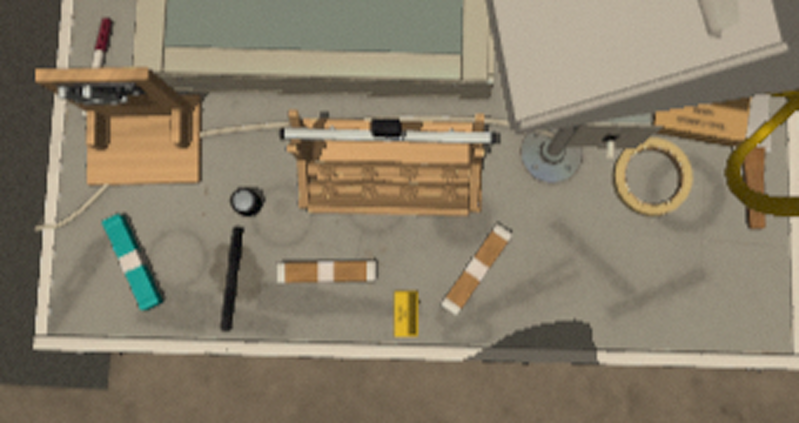

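View pics/s0c.png

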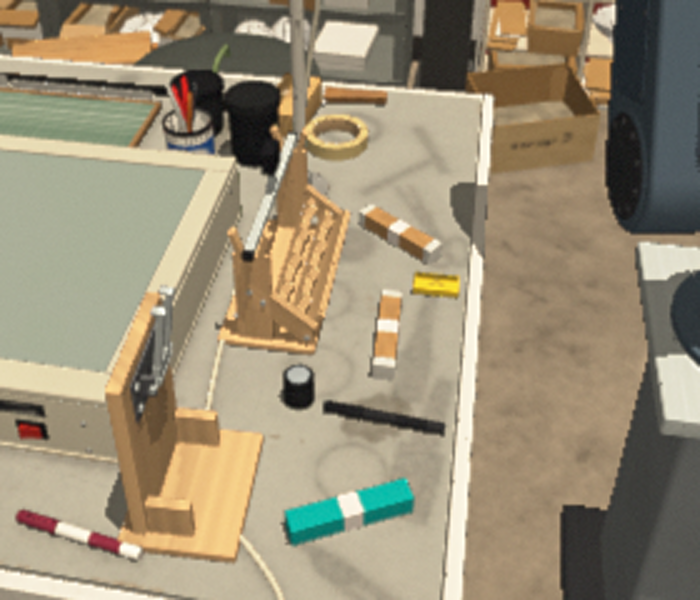

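```bash
cat > h.py <<'E'
from plant import robot
import numpy as np, cv2
from scipy.spatial.transform import Rotation as R
def rot(q): return R.from_quat(np.r_[q[1:],q[0]])
def shot(n,save=None):
    f=robot.grab_frame(n)
    if save: cv2.imwrite(f"pics/{save}.png",f["image"][:,:,::-1])
    np.save(f"cam_{n}.npy",np.r_[f["fx"],f["fy"],f["cx"],f["cy"],f["eye"],f["orientation"]])
    return f
def ray(n,p):
    c=np.load(f"cam_{n}.npy");d=np.array([(p[0]-c[2])/c[0],(p[1]-c[3])/c[1],1])
    return c[4:7],rot(c[7:]).apply(d)
def at(n,p,z):
    e,d=ray(n,p);return e+d*(z-e[2])/d[2]
def proj(n,P):
    c=np.load(f"cam_{n}.npy");q=rot(c[7:]).inv().apply(np.atleast_2d(P)-c[4:7])
    return np.c_[c[2]+c[0]*q[:,0]/q[:,2],c[3]+c[1]*q[:,1]/q[:,2]]
def tri(*obs):
    A=[];b=[]
    for n,p in obs:
        e,d=ray(n,p);d=d/np.linalg.norm(d);M=np.eye(3)-np.outer(d,d);A.append(M);b.append(M@e)
    return np.linalg.lstsq(np.vstack(A),np.hstack(b),rcond=None)[0]
HZ=167.
def tool(z,y):
    "rotation with tool z along z, tool y (closing) along y"
    z=np.array(z,float);z/=np.linalg.norm(z);y=np.array(y,float);y-=z*(y@z);y/=np.linalg.norm(y)
    return R.from_matrix(np.c_[np.cross(y,z),y,z])
def go(grasps,start=None):
    "list of (grasp point, Rotation): rows relative to the current pose"
    s=robot.state();T,Q=(s["tool_pos"],rot(s["ee_rot"])) if start is None else start
    print("t",round(s["time_s"],2),"grasp now",np.round(T+Q.apply([0,0,HZ]),1),"z",Q.apply([0,0,1]).round(3),"y",Q.apply([0,1,0]).round(3),"j",s["joint_pos"].round(2),"F",s["ft_force"].round(1),"M",s["moment"].round(2),"w",round(s["grip_width"]*93,1),"gf",round(s["gripper_force"],1))
    for g,q in grasps:
        q=Q if q is None else q
        t=np.array(g)-q.apply([0,0,HZ])
        d=Q.inv().apply(t-T)/10; r=np.degrees((Q.inv()*q).as_rotvec())
        print("row",r.round(1).tolist(),d.round(2).tolist())
E
python3 - <<'E'
from h import *
shot("top");shot("side")
u=lambda c,r:(c/2.35+130,r/2.35+120)
v=lambda c,r:(c/2.5+190,r/2.5+140)
a,b=at("top",u(284,134),157),at("top",u(495,138),157);print("bar",a,b,np.linalg.norm(a-b))
print("handle",at("top",u(386,127),219))
print("handle?",)
for nm,p in dict(baseL=(88,184),baseR=(200,183)).items(): print(nm,at("top",u(*p),12))
for nm,p in dict(fl=(37,82),fr=(152,82)).items(): print(nm,at("top",u(*p),220))
for nm,p in dict(b1=(278,271),b2=(376,271),bc=(326,271),c1=(503,230),c2=(449,307),cc=(477,269),tq=(131,261),lamp=(550,155)).items(): print(nm,at("top",u(*p),26).round())
print("side b",at("side",v(387,333),26),"c",at("side",v(400,233),26))
print("side base",at("side",v(262,435),12),at("side",v(240,558),12), "top front", at("side",v(157,292),220),at("side",v(118,400),220))
print("keeper end near side",at("side",v(248,254),151),"far",at("side",v(293,140),151))
for n in("top","side"):
  for l in("ink_jar_tall","label_carton","magnifier","tape_roll","black_marker","blade_packet"):
    for d in robot.cut_out(n,l)[:1]: print(n,l,round(d["conf"],2),at(n,d["centre"],15).round())
E
```

```text
bar [628.30088074 137.72001084 157.        ] [ 629.97664407 -113.8600252   157.        ] 251.58561706924993
handle [628.11208037  13.35262085 219.        ]
handle?
baseL [580.17901144 417.68066243  12.        ]
baseR [585.34865104 268.89610481  12.        ]
fl [669.55172588 410.6898133  220.        ]
fr [672.95968454 280.42970992 220.        ]
b1 [471. 157.  26.]
b2 [474.  30.  26.]
bc [472.  95.  26.]
c1 [ 532. -135.   26.]
c2 [430. -66.  26.]
cc [ 480. -101.   26.]
tq [479. 349.  26.]
lamp [ 633. -195.   26.]
side b [469.81492578 108.45369254  26.        ] c [476.14649127 -85.68599186  26.        ]
side base [586.3221202  272.56866975  12.        ] [572.8913684  419.35323672  12.        ] top front [678.02405663 286.9985398  220.        ] [666.78352348 422.40607317 220.        ]
keeper end near side [628.64530886 137.1239578  151.        ] far [ 627.25137355 -103.72057387  151.        ]
top label_carton 0.68 [587.  26.  15.]
top magnifier 0.68 [565. 216.  15.]
top tape_roll 0.8 [ 591. -361.   15.]
top black_marker 0.61 [469. 221.  15.]
top blade_packet 0.68 [429. -14.  15.]
side ink_jar_tall 0.9 [ 753. -373.   15.]
side label_carton 0.74 [ 722. -423.   15.]
side magnifier 0.77 [564. 193.  15.]
side tape_roll 0.52 [ 621. -311.   15.]
side black_marker 0.63 [458. 232.  15.]
side blade_packet 0.67 [481. -89.  15.]
```

Run:
```python
from h import *
go([([560,340,360],tool([0,0,-1],[0.03,-1,0]))])
```

```text
t 1.3 grasp now [ 158.3 -526.7  237.7] z [ 0.  0. -1.] y [ 0.288 -0.958  0.   ] j [-1.36  0.35  1.65  0.    1.14 -0.08] F [-0.2 -0.5 -0.9] M [0.01 0.01 0.01] w 93.6 gf 0.0
row [0.0, -0.0, 15.0] [63.41, -71.45, -12.23]
```

>>> {"name": "carry_out", "arguments": {"targets": [[[0,0,0,0,0,-12,9],[0,0,0,0,0,-12,9],[0,0,15,63.4,-71.5,-12.2,6],[0,0,15,63.4,-71.5,-12.2,6],[0,0,15,63.4,-71.5,-12.2,6],[0,0,15,63.4,-71.5,-12.2,6],[0,0,15,63.4,-71.5,-12.2,6],[0,0,15,63.4,-71.5,-12.2,6],[0,0,15,63.4,-71.5,-12.2,6],[0,0,15,63.4,-71.5,-12.2,6],[0,0,15,63.4,-71.5,-12.2,6],[0,0,15,63.4,-71.5,-12.2,6],[0,0,15,63.4,-71.5,-12.2,6],[0,0,15,63.4,-71.5,-12.2,6],[0,0,15,63.4,-71.5,-12.2,6],[0,0,15,63.4,-71.5,-12.2,6],[0,0,15,63.4,-71.5,-12.2,6],[0,0,15,63.4,-71.5,-12.2,6],[0,0,15,63.4,-71.5,-12.2,6],[0,0,15,63.4,-71.5,-12.2,6]]]}}

```text
time_s: 3.8
tool_pos: [559.6, 339.6, 526.9]
ee_rot: [0.0, 1.0, 0.015, 0.0]
ft_force: [-0.7, 0.3, 0.1]
grip_width: 0.642
gripper_force: 0.0
```

Run:
```python
from h import *
f=shot("wrist","w1");print(f["eye"],rot(f["orientation"]).as_matrix().round(2).tolist(),f["fx"],f["cx"],f["cy"])
for d in robot.cut_out("wrist","fork"):
    ys,xs=np.nonzero(d["region"]);print(d["conf"],d["centre"],xs.min(),xs.max(),ys.min(),ys.max())
go([])
```

```text
[630.87301913 342.65675268 506.74165978] [[0.03, -0.97, -0.26], [-1.0, -0.03, -0.01], [0.0, 0.26, -0.97]] 340.67041923941406 319.50704193899827 196.62639949913802
0.78 [311.0, 75.8] 283 337 67 90
t 3.9 grasp now [559.6 339.4 360.3] z [ 0.  0. -1.] y [ 0.029 -1.    -0.   ] j [ 0.47  0.47  1.18 -0.    1.49  2.02] F [ 0.5 -0.2 -0. ] M [ 0.01 -0.    0.01] w 60.1 gf 0.0
```

View pics/w1.png

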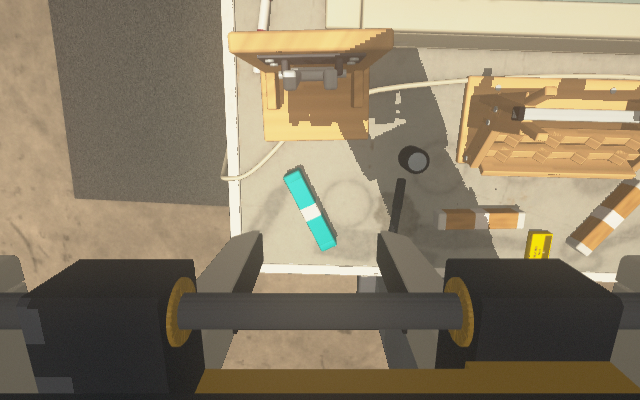

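Run:
```python
from h import *
t=cv2.imread("pics/w1.png")[20:150,220:400];cv2.imwrite("pics/w1c.png",cv2.resize(t,None,fx=4.4,fy=4.4,interpolation=cv2.INTER_CUBIC))
```

```text
(no output)
```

View pics/w1c.png

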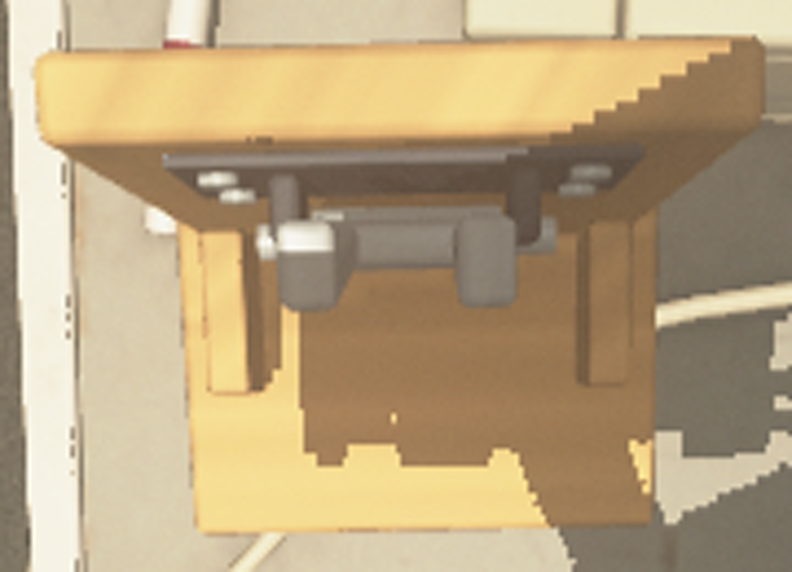

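Run:
```python
from h import *
u=lambda c,r:(c/4.4+220,r/4.4+20)
a,b=at("wrist",u(40,143),220),at("wrist",u(765,137),220);print(a,b,np.linalg.norm(a-b),np.arctan2(b[0]-a[0],a[1]-b[1]))
for c,r in((278,222),(278,305),(335,305),(460,305),(515,305),(517,222)): print(at("wrist",u(c,r),273).round(1))
a,b=at("wrist",u(198,530),12),at("wrist",u(655,522),12);print(a,b)
```

```text
[668.16657442 414.24623682 220.        ] [672.9673647  285.46518482 220.        ] 128.87050455002762 0.0372614462650242
[651.5 366.5 273. ]
[639.9 366.5 273. ]
[640.1 358.  273. ]
[640.7 339.4 273. ]
[640.9 331.2 273. ]
[652.5 331.4 273. ]
[578.82244037 419.17828706  12.        ] [585.80073537 269.84001876  12.        ]
```

Run:
```python
from h import *
q=tool([0,0,-1],[0.037,-1,0])
go([([644,349.2,330],q),([644,349.2,251],q)])
```

```text
t 3.9 grasp now [559.6 339.4 360.3] z [ 0.  0. -1.] y [ 0.029 -1.    -0.   ] j [ 0.47  0.47  1.18 -0.    1.49  2.02] F [ 0.5 -0.2 -0. ] M [ 0.01 -0.    0.01] w 60.1 gf 0.0
row [-0.0, -0.0, -0.5] [8.47, -0.73, 3.03]
row [-0.0, -0.0, -0.5] [8.46, -0.73, 10.93]
```

>>> {"name": "carry_out", "arguments": {"targets": [[[0,0,-0.5,8.45,-0.73,3.0,6],[0,0,-0.5,8.45,-0.73,3.0,6],[0,0,-0.5,8.45,-0.73,3.0,6],[0,0,-0.5,8.45,-0.73,7,6],[0,0,-0.5,8.45,-0.73,10.9,6],[0,0,-0.5,8.45,-0.73,10.9,6],[0,0,-0.5,8.45,-0.73,10.9,3],[0,0,-0.5,8.45,-0.73,10.9,3],[0,0,-0.5,8.45,-0.73,10.9,3],[0,0,-0.5,8.45,-0.73,10.9,3]]], "newtons": 10}}

```text
time_s: 5.15
tool_pos: [644.3, 349.1, 419.7]
ee_rot: [0.001, 1.0, 0.019, 0.001]
ft_force: [-2.7, -10.1, 6.7]
grip_width: 0.387
gripper_force: 10.0
```

Run:
```python
from h import *
q=tool([0,0,-1],[0.037,-1,0])
xd=np.array([1,0.037,0])
h=np.array([656.6,350,185])
L=[]
for t in np.linspace(0,1.6,9)[1:]:
    L.append((h+xd*(-66*np.sin(t)-12.6*np.cos(t))+np.array([0,0,66*np.cos(t)-12.6*np.sin(t)]),q))
go(L)
```

```text
t 5.15 grasp now [644.6 348.7 252.7] z [ 0.002 -0.002 -1.   ] y [ 0.038 -0.999  0.002] j [ 0.43  0.69  1.08 -0.    1.38  1.97] F [ -2.7 -10.1   6.7] M [-1.54  0.28 -0.05] w 35.9 gf 10.0
row [0.1, -0.1, 0.0] [-1.32, -0.05, 0.55]
row [0.1, -0.1, 0.0] [-2.5, -0.05, 1.17]
row [0.1, -0.1, 0.0] [-3.54, -0.06, 2.02]
row [0.1, -0.1, 0.0] [-4.39, -0.06, 3.06]
row [0.1, -0.1, 0.0] [-5.01, -0.06, 4.25]
row [0.1, -0.1, 0.0] [-5.39, -0.06, 5.54]
row [0.1, -0.1, 0.0] [-5.5, -0.07, 6.88]
row [0.1, -0.1, 0.0] [-5.35, -0.07, 8.21]
```

>>> {"name": "carry_out", "arguments": {"targets": [[[0,0,0,-0.6,0.05,0.1,3],[0,0,0,-1.3,0.05,0.4,3],[0,0,0,-2.5,0.05,1.0,3],[0,0,0,-3.5,0.05,1.9,3],[0,0,0,-4.4,0.05,2.9,3],[0,0,0,-5.0,0.05,4.1,3],[0,0,0,-5.4,0.05,5.4,3],[0,0,0,-5.5,0.05,6.7,3],[0,0,0,-5.4,0.05,8.1,3],[0,0,0,-5.4,0.05,8.1,3],[0,0,0,-5.4,0.05,8.1,3]]]}}

```text
time_s: 6.52
tool_pos: [589.9, 346.5, 336.2]
ee_rot: [0.002, 1.0, 0.019, -0.002]
ft_force: [-4.3, -10.2, -1.9]
grip_width: 0.386
gripper_force: 10.0
```

Run:
```python
from h import *
go([])
shot("wrist","w2");shot("side","s2")
a=cv2.imread("pics/w2.png")[0:340,150:490];b=cv2.imread("pics/s2.png")[220:390,210:330]
cv2.imwrite("pics/c2.png",np.hstack([cv2.resize(a,(400,400)),cv2.resize(b,(282,400),interpolation=cv2.INTER_CUBIC)]))
```

```text
t 6.53 grasp now [589.4 345.9 169.2] z [-0.003 -0.004 -1.   ] y [ 0.038 -0.999  0.003] j [ 0.46  0.66  1.33 -0.    1.16  2.  ] F [ -4.3 -10.2  -1.9] M [-1.47  0.65  0.02] w 35.9 gf 10.0
```

View pics/c2.png

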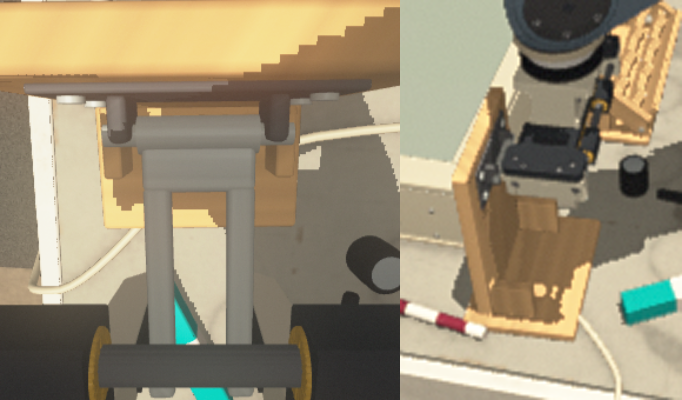

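Run:
```python
from h import *
u=lambda c,r:(c*.85+150,r*.85)
from scipy.optimize import brentq
for r,c1,c2 in((195,145.5,255),(330,147,252.5)):
    for W in(36,):
        f=lambda z:np.linalg.norm(at("wrist",u(c1,r),z)-at("wrist",u(c2,r),z))-W
        z=brentq(f,100,250);print(r,z,at("wrist",u(c1,r),z),at("wrist",u(c2,r),z))
for r in(195,330): print(at("wrist",u(172,r),172),at("wrist",u(228,r),172))
```

```text
195 185.56327671889397 [637.24199286 366.37530875 185.56327672] [638.5953037  330.40075455 185.56327672]
330 192.77552024450006 [591.98214108 364.82868225 192.77552024] [593.276971   328.85197568 192.77552024]
[635.11797903 358.46379003 172.        ] [635.88215253 338.1500527  172.        ]
[580.66772962 357.35686786 172.        ] [581.47109687 335.0353975  172.        ]
```

>>> {"name": "carry_out", "arguments": {"targets": [[[0,0,0,0,0.0,0.4,3],[0,0,0,0,0.0,0.8,3],[0,0,0,0,0.0,1.2,3],[0,0,0,0,0.0,1.2,3]]]}}

```text
time_s: 7.12
tool_pos: [590.7, 346.4, 326.4]
ee_rot: [0.001, 1.0, 0.019, 0.001]
ft_force: [0.7, -11.6, 7.4]
grip_width: 0.385
gripper_force: 10.0
```

>>> {"name": "carry_out", "arguments": {"targets": [[[0,0,0,0,0.2,0,6],[0,0,0,0,0.2,0,6],[0,0,0,0,0.2,0,6],[0,0,0,0,0.2,0,6],[0,0,0,0,0.2,-6,6],[0,0,0,-6,0,-12,6],[0,0,0,-12,0,-16,6],[0,0,0,-12,0,-16,6],[0,0,0,-12,0,-16,6]]]}}

```text
time_s: 8.25
tool_pos: [468.9, 343.3, 486.8]
ee_rot: [-0.001, 1.0, 0.02, 0.001]
ft_force: [0.4, 0.5, -1.1]
grip_width: 0.646
gripper_force: 0.0
```

Run:
```python
from h import *
go([])
shot("wrist","w3");shot("side","s3");shot("top","t3")
a=cv2.imread("pics/w3.png")[0:250,170:490];b=cv2.imread("pics/s3.png")[225:375,205:325];t=cv2.imread("pics/t3.png")[120:220,130:230]
cv2.imwrite("pics/c3.png",np.hstack([cv2.resize(a,(512,400),interpolation=cv2.INTER_CUBIC),np.vstack([cv2.resize(b,(280,350),interpolation=cv2.INTER_CUBIC),np.zeros((50,280,3),np.uint8)])]))
for n in("wrist","top"):
  for d in robot.cut_out(n,"fork")[:2]:
    ys,xs=np.nonzero(d["region"]);print(n,d["conf"],d["centre"],xs.min(),xs.max(),ys.min(),ys.max())
```

```text
t 8.25 grasp now [469.4 343.6 319.8] z [ 0.003  0.002 -1.   ] y [ 0.04  -0.999 -0.002] j [0.55 0.34 1.46 0.   1.34 2.08] F [ 0.4  0.5 -1.1] M [-0.02 -0.04 -0.02] w 60.1 gf 0.0
wrist 0.81 [310.8, 34.1] 299 347 0 67
top 0.57 [170.4, 165.9] 165 179 159 192
```

View pics/c3.png

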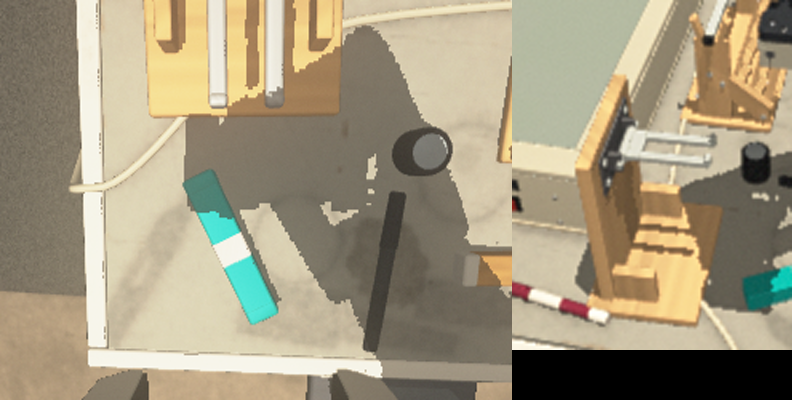

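Run:
```python
from h import *
w=lambda c,r:(c/1.6+170,r/1.6); s=lambda c,r:((c-512)/2.333+205,r/2.333+225)
A=tri(("wrist",w(218,103)),("side",s(712,162)));B=tri(("wrist",w(274,103)),("side",s(712,137)));print(A,B,(A+B)/2)
for P,n,a in((A,"L",(218,103)),(B,"R",(274,103))): print(proj("wrist",P),w(*a),proj("side",P),proj("top",P))
# height from top-face prong separation (27 mm between centres) in wrist
for r in(30,90):
  for z in(175,185,192): print(r,z,[at("wrist",w(c,r),z).round(1).tolist() for c in(218,274)])
t=cv2.imread("pics/t3.png")[150:205,150:200];cv2.imwrite("pics/t3c.png",cv2.resize(t,None,fx=9,fy=9,interpolation=cv2.INTER_CUBIC))
```

```text
[568.89528333 358.4972633  186.57058172] [572.06928164 332.41293993 193.36598667] [570.48228249 345.45510161 189.96828419]
[[306.59417289  66.83404311]] (306.25, 64.375) [[289.94336281 294.37783141]] [[166.78253115 194.52185062]]
[[341.0579224   62.82104459]] (341.25, 64.375) [[291.20031427 283.74867182]] [[175.67547156 193.2494144 ]]
30 175 [[605.2, 360.3, 175.0], [606.3, 333.1, 175.0]]
30 185 [[603.0, 359.8, 185.0], [604.0, 333.6, 185.0]]
30 192 [[601.4, 359.5, 192.0], [602.4, 333.9, 192.0]]
90 175 [[578.0, 359.5, 175.0], [579.1, 331.6, 175.0]]
90 185 [[576.7, 359.1, 185.0], [577.8, 332.1, 185.0]]
90 192 [[575.8, 358.8, 192.0], [576.9, 332.5, 192.0]]
```

View pics/t3c.png

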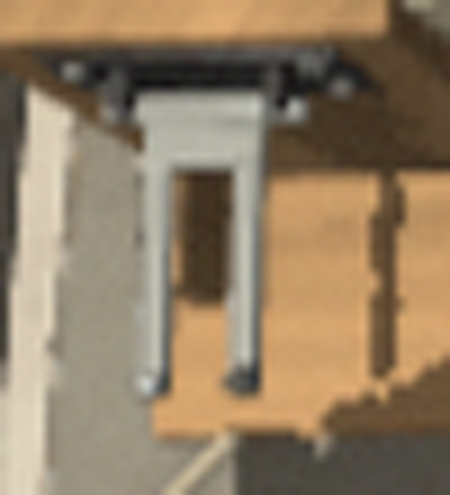

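Run:
```python
from h import *
u=lambda c,r:(c/2.35+130,r/2.35+120)
for z in (200,350,500,700): print(z,[at("top",u(*p),z)[:2].round().tolist() for p in((519,125),(488,0),(785,45),(560,130))])
go([([540,12,360],tool([0,0,-1],[0.007,-1,0]))])
```

```text
200 [[638.0, -139.0], [786.0, -100.0], [741.0, -447.0], [633.0, -186.0]]
350 [[609.0, -125.0], [737.0, -92.0], [698.0, -393.0], [605.0, -166.0]]
500 [[579.0, -112.0], [687.0, -84.0], [654.0, -338.0], [576.0, -147.0]]
700 [[540.0, -95.0], [621.0, -74.0], [596.0, -265.0], [537.0, -121.0]]
t 8.5 grasp now [470.7 342.8 316.5] z [-0.002 -0.001 -1.   ] y [ 0.038 -0.999  0.001] j [ 0.55  0.35  1.46 -0.    1.34  2.08] F [0.  0.  0.8] M [0.01 0.02 0.01] w 60.1 gf 0.0
row [0.1, 0.1, 1.8] [5.63, 33.34, -4.33]
```

>>> {"name": "carry_out", "arguments": {"targets": [[[0,0,1.8,5.6,33.3,-4.3,6],[0,0,1.8,5.6,33.3,-4.3,6],[0,0,1.8,5.6,33.3,-4.3,6],[0,0,1.8,5.6,33.3,-4.3,6],[0,0,1.8,5.6,33.3,-4.3,6],[0,0,1.8,5.6,33.3,-4.3,6],[0,0,1.8,5.6,33.3,-4.3,6],[0,0,1.8,5.6,33.3,-4.3,6]]]}}

```text
time_s: 9.5
tool_pos: [539.2, 12.9, 527.1]
ee_rot: [-0.0, 1.0, 0.004, -0.001]
ft_force: [0.5, 0.3, 0.3]
grip_width: 0.642
gripper_force: 0.0
```

Run:
```python
from h import *
go([])
a=shot("wrist","w4")["image"];b=shot("side","s4")["image"]
cv2.imwrite("pics/c4.png",np.vstack([cv2.resize(a[:260,60:640][:,:,::-1],(800,359),interpolation=cv2.INTER_CUBIC),cv2.resize(b[0:240,0:640][:,:,::-1],(640,240))[:,:].copy() if 0 else cv2.copyMakeBorder(b[0:240][:,:,::-1],0,0,0,160,0)]))
```

```text
t 9.5 grasp now [539.   12.9 360.1] z [-0.001  0.    -1.   ] y [ 0.007 -1.    -0.   ] j [-0.06  0.23  1.51  0.    1.4   1.5 ] F [0.5 0.3 0.3] M [-0.02 -0.03  0.  ] w 59.7 gf 0.0
```

View pics/c4.png

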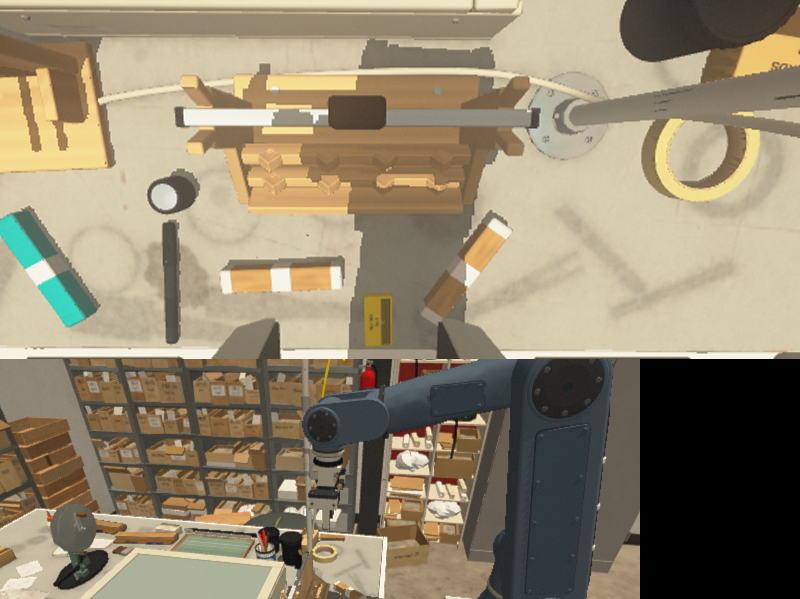

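Run:
```python
from h import *
u=lambda c,r:(c/2.35+130,r/2.35+120); w=lambda c,r:(c/1.379+60,r/1.379)
def edge(pw,pt):
    # intersect in x-z (edges along y)
    (e1,d1),(e2,d2)=ray("wrist",pw),ray("top",pt)
    A=np.array([[d1[0],-d2[0]],[d1[2],-d2[2]]]);s=np.linalg.solve(A,[e2[0]-e1[0],e2[2]-e1[2]])
    P=e1+s[0]*d1;return P
print("ledge front edge",edge(w(356,213),u(390,212)))
print("handle",[at("wrist",w(*p),219).round(1).tolist() for p in((328,97),(385,97),(385,129),(328,129))])
print("bar ends",[at("wrist",w(*p),157).round(1).tolist() for p in((176,117),(540,118))])
# teeth: y for z~ 70/100
for z in(70,90,110):print(z,[at("wrist",w(*p),z).round(1).tolist() for p in((356,213),(356,172),(356,145),(272,156),(445,158))])
t=cv2.imread("pics/w4.png")[60:170,180:450];cv2.imwrite("pics/w4c.png",cv2.resize(t,None,fx=2.9,fy=2.9,interpolation=cv2.INTER_CUBIC))
```

```text
ledge front edge [547.56576389  15.40437531  65.46182067]
handle [[636.4, 31.6, 219.0], [636.7, -1.3, 219.0], [619.0, -1.7, 219.0], [618.7, 31.7, 219.0]]
bar ends [[627.9, 143.1, 157.0], [629.1, -114.8, 157.0]]
70 [[548.2, 15.4, 70.0], [585.7, 15.6, 70.0], [609.4, 15.8, 70.0], [599.3, 91.6, 70.0], [598.6, -64.8, 70.0]]
90 [[551.1, 15.3, 90.0], [586.8, 15.6, 90.0], [609.5, 15.7, 90.0], [599.8, 88.0, 90.0], [599.2, -61.2, 90.0]]
110 [[553.9, 15.3, 110.0], [587.9, 15.5, 110.0], [609.5, 15.6, 110.0], [600.3, 84.5, 110.0], [599.7, -57.5, 110.0]]
```

View pics/w4c.png

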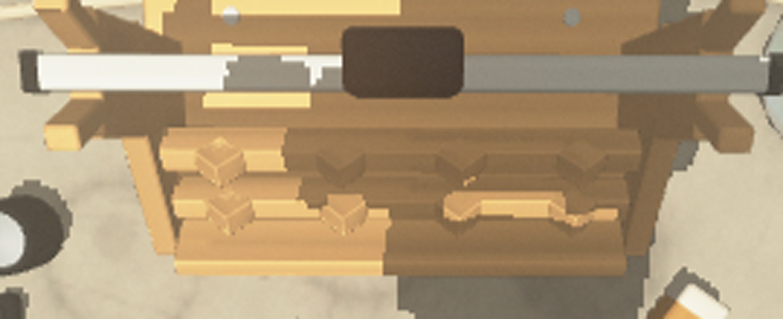

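Run:
```python
from h import *
q=tool([0,0,-1],[0.005,-1,0])
go([([628,14.6,290],q),([628,14.6,208],q)])
```

```text
t 9.6 grasp now [538.9  13.4 360.3] z [-0.001  0.    -1.   ] y [ 0.008 -1.    -0.   ] j [-0.06  0.23  1.51  0.    1.4   1.5 ] F [0.1 0.4 0.4] M [ 0.06  0.05 -0.  ] w 59.7 gf 0.0
row [-0.0, 0.0, 0.2] [8.9, -0.05, 7.03]
row [-0.0, 0.0, 0.2] [8.91, -0.04, 15.23]
```

>>> {"name": "carry_out", "arguments": {"targets": [[[0,0,0.2,8.9,-0.05,7,6],[0,0,0.2,8.9,-0.05,7,6],[0,0,0.2,8.9,-0.05,7,6],[0,0,0.2,8.9,-0.05,11,6],[0,0,0.2,8.9,-0.05,15.2,6],[0,0,0.2,8.9,-0.05,15.2,6],[0,0,0.2,8.9,-0.05,15.2,3],[0,0,0.2,8.9,-0.05,15.2,2.5],[0,0,0.2,8.9,-0.05,15.2,2.5],[0,0,0.2,8.9,-0.05,15.2,2.5],[0,0,0.2,8.9,-0.05,13.2,2.5],[0,0,0.2,8.9,-0.05,10,2.5],[0,0,0.2,8.9,-0.05,6,2.5],[0,0,0.2,8.9,-0.05,6,2.5],[0,0,0.2,8.9,-0.05,6,2.5]]], "newtons": 25}}

```text
time_s: 11.48
tool_pos: [627.8, 13.6, 466.6]
ee_rot: [-0.0, 1.0, 0.002, -0.001]
ft_force: [0.9, 0.3, -2.1]
grip_width: 0.363
gripper_force: 25.0
```

Run:
```python
from h import *
q=tool([0,0,-1],[0.037,-1,0])
# keeper handle grip at keeper z=63 ; fork seat (605.5,346.8), top z~182; origin z 152 => grip z 215
xd=np.array([1,0.037,0]);seat=np.array([605.5,346.8,0])
go([([470,180,300],q),(seat-70*xd+[0,0,300],q),(seat-70*xd+[0,0,215],q),(seat+[0,0,215],q),(seat+[0,0,203],q)])
```

```text
t 11.47 grasp now [627.5  13.6 299.6] z [-0.002  0.    -1.   ] y [ 0.004 -1.    -0.   ] j [-0.05  0.44  1.36 -0.    1.34  1.51] F [ 0.9  0.3 -2.1] M [ 0.05  0.01 -0.02] w 33.8 gf 25.0
row [-0.0, 0.1, -1.9] [-15.72, -16.7, -0.02]
row [-0.0, 0.1, -1.9] [-9.11, -33.1, -0.03]
row [-0.0, 0.1, -1.9] [-9.09, -33.1, 8.47]
row [-0.0, 0.1, -1.9] [-2.09, -33.33, 8.46]
row [-0.0, 0.1, -1.9] [-2.09, -33.33, 9.66]
```

>>> {"name": "carry_out", "arguments": {"targets": [[[0,0,0,-8,-3,0,2.5],[0,0,0,-14,-8,0,2.5],[0,0,-1,-16,-14,0,2.5],[0,0,-1.9,-16,-20,0,2.5],[0,0,-1.9,-14,-26,0,2.5],[0,0,-1.9,-9.1,-30,0,2.5],[0,0,-1.9,-9.1,-33.1,0,2.5],[0,0,-1.9,-9.1,-33.1,4,2.5],[0,0,-1.9,-9.1,-33.1,8.4,2.5],[0,0,-1.9,-9.1,-33.1,8.4,2.5],[0,0,-1.9,-9.1,-33.1,8.4,2.5],[0,0,-1.9,-9.1,-33.1,8.4,2.5]]]}}

```text
time_s: 12.98
tool_pos: [536.0, 344.2, 385.6]
ee_rot: [-0.001, 1.0, 0.018, 0.001]
ft_force: [0.2, -0.2, -2.1]
grip_width: 0.363
gripper_force: 25.0
```

Run:
```python
from h import *
q=tool([0,0,-1],[0.037,-1,0])
xd=np.array([1,0.037,0]);seat=np.array([605.5,346.8,0])
go([(seat+[0,0,215],q),(seat+[0,0,203],q)])
a=shot("wrist","w5")["image"];b=shot("side","s5")["image"]
cv2.imwrite("pics/c5.png",np.hstack([cv2.resize(a[60:300,180:460][:,:,::-1],(467,400),interpolation=cv2.INTER_CUBIC),cv2.resize(b[220:370,200:320][:,:,::-1],(320,400),interpolation=cv2.INTER_CUBIC)]))
```

```text
t 12.97 grasp now [536.4 344.5 218.6] z [ 0.002  0.001 -1.   ] y [ 0.037 -0.999 -0.001] j [ 0.5   0.53  1.43 -0.    1.18  2.03] F [ 0.2 -0.2 -2.1] M [ 0.1  -0.07  0.  ] w 33.8 gf 25.0
row [-0.1, -0.1, -0.0] [6.96, 0.0, 0.38]
row [-0.1, -0.1, -0.0] [6.95, 0.0, 1.58]
```

View pics/c5.png

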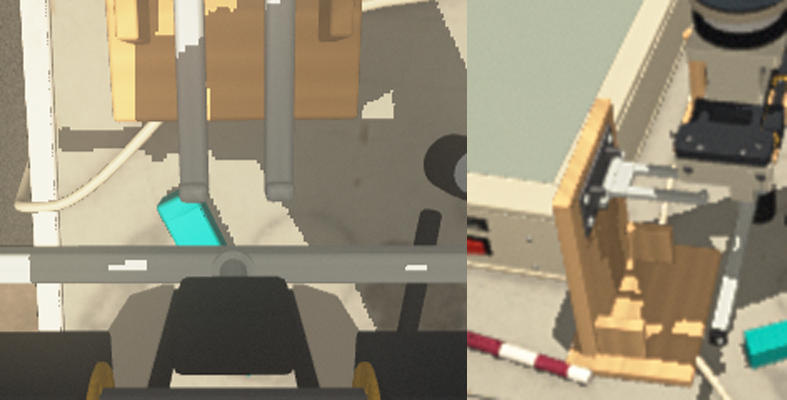

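>>> {"name": "carry_out", "arguments": {"targets": [[[0,0,0,0,0.15,0,2.5],[0,0,0,1,0.15,0,2.5],[0,0,0,2.5,0.15,0,2.5],[0,0,0,4,0.15,0,2.5],[0,0,0,5.5,0.15,0,2.5],[0,0,0,7,0.15,0,2.5],[0,0,0,7,0.15,0,2.5],[0,0,0,7,0.15,0,2.5]]]}}

```text
time_s: 14.08
tool_pos: [605.6, 345.3, 383.6]
ee_rot: [0.0, 1.0, 0.018, -0.0]
ft_force: [0.3, 0.0, -2.6]
grip_width: 0.359
gripper_force: 25.0
```

>>> {"name": "carry_out", "arguments": {"targets": [[[0,0,0,0,0,0.3,2.5],[0,0,0,0,0,0.6,2.5],[0,0,0,0,0,0.9,2.5],[0,0,0,0,0,0.9,2.5],[0,0,0,0,0,0.9,2.5]]]}}

```text
time_s: 14.7
tool_pos: [606.1, 345.3, 376.9]
ee_rot: [-0.001, 1.0, 0.018, 0.002]
ft_force: [1.2, -1.5, 8.6]
grip_width: 0.36
gripper_force: 25.0
```

>>> {"name": "carry_out", "arguments": {"targets": [[[0,0,0,0,0,-0.1,6],[0,0,0,0,0,-0.2,6],[0,0,0,0,0,-0.2,6],[0,0,0,0,0,-0.2,6],[0,0,0,0,0,-0.2,6],[0,0,0,0,0,-4,6],[0,0,0,0,0,-10,6],[0,0,0,-6,0,-12,6],[0,0,0,-12,0,-12,6],[0,0,0,-12,0,-12,6]]]}}

```text
time_s: 15.95
tool_pos: [482.7, 340.8, 495.3]
ee_rot: [0.0, 1.0, 0.019, -0.0]
ft_force: [0.9, 0.1, -0.1]
grip_width: 0.644
gripper_force: 0.0
```

Run:
```python
from h import *
go([([472,95,200],tool([0,0,-1],[1,0.02,0])),([472,95,13],tool([0,0,-1],[1,0.02,0])),([480,-101,200],tool([0,0,-1],[-0.58,-0.81,0])),])
a=shot("wrist","w6")["image"];b=shot("side","s6")["image"]
cv2.imwrite("pics/c6.png",np.hstack([cv2.resize(a[0:240,180:460][:,:,::-1],(467,400),interpolation=cv2.INTER_CUBIC),cv2.resize(b[220:370,200:320][:,:,::-1],(320,400),interpolation=cv2.INTER_CUBIC)]))
```

```text
t 15.95 grasp now [482.6 340.8 328.3] z [-0.001 -0.    -1.   ] y [ 0.039 -0.999  0.   ] j [0.54 0.35 1.42 0.   1.37 2.07] F [ 0.9  0.1 -0.1] M [0.07 0.   0.04] w 59.9 gf 0.0
row [-0.0, 0.0, -88.9] [-2.02, 24.52, 12.83]
row [-0.0, 0.0, -88.9] [-2.0, 24.52, 31.53]
row [0.0, 0.0, 37.8] [-1.98, 44.14, 12.83]
```

View pics/c6.png

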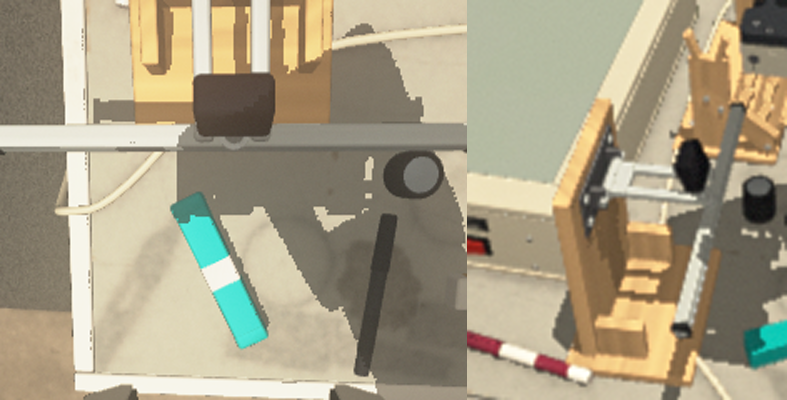

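Run:
```python
from h import *
B=R.from_euler("z",.037)
o=np.array([605.8,345.5,147])
L=dict(hc=[0,0,57],htopF=[-9,0,74],htopB=[9,0,74],barL=[0,129,6],barR=[0,-129,6],barm=[0,0,6])
w=lambda p:(p-[180,0])*1.6679; s=lambda p:(p-[200,220])*2.667+[467,0]
for k,v in L.items():
    P=o+B.apply(v);print(k,w(proj("wrist",P)[0]).round(),s(proj("side",P)[0]).round())
```

```text
hc [235.  51.] [668. 167.]
htopF [235.  66.] [677. 154.]
htopB [235.  18.] [656. 152.]
barL [-13.  71.] [633. 334.]
barR [481.  72.] [703. 109.]
barm [234.  71.] [672. 208.]
```

>>> {"name": "carry_out", "arguments": {"targets": [[[0,0,0,0,0,0,6],[0,0,0,0,0,0,6],[0,0,0,0,0,0,6],[0,0,0,0,0,0,6]]]}}

```text
time_s: 16.55
tool_pos: [486.1, 340.9, 494.6]
ee_rot: [0.0, 1.0, 0.018, -0.0]
ft_force: [-0.1, -0.1, 0.1]
grip_width: 0.64
gripper_force: 0.0
```

Run:
```python
from h import *
a=shot("wrist","w7")["image"];b=shot("side","s7")["image"]
cv2.imwrite("pics/c7.png",np.vstack([cv2.resize(a[0:110,130:530][:,:,::-1],(800,220),interpolation=cv2.INTER_CUBIC),cv2.copyMakeBorder(cv2.resize(b[235:355,220:330][:,:,::-1],(330,360),interpolation=cv2.INTER_CUBIC),0,0,0,470,0)]))
go([])
```

```text
t 16.65 grasp now [485.9 340.9 327.7] z [-0. -0. -1.] y [ 0.037 -0.999  0.   ] j [0.53 0.36 1.42 0.   1.37 2.07] F [-0.3  0.2 -0.5] M [0.   0.06 0.  ] w 59.9 gf 0.0
```

View pics/c7.png

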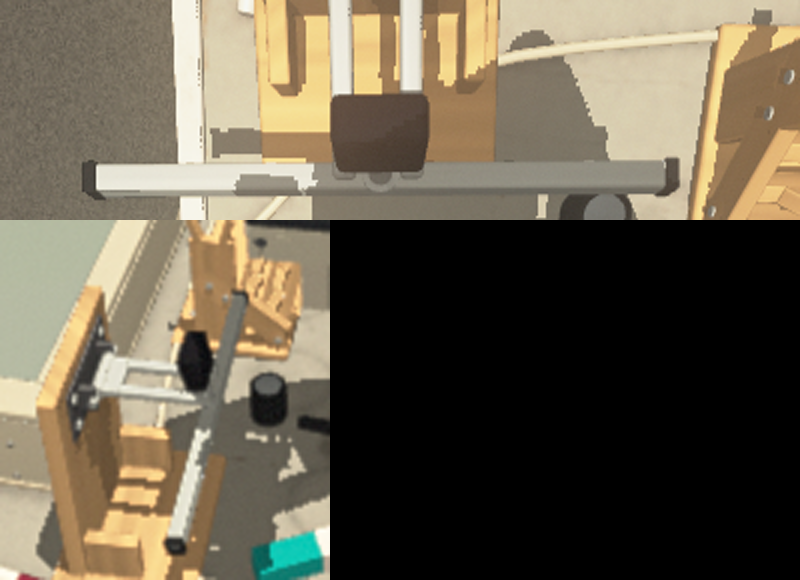

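```bash
cat > fit.py <<'E'
from h import *
from scipy.optimize import least_squares
def fitkeeper(obs,x0):
    def res(x):
        B=R.from_euler("ZYX",x[3:]);return np.concatenate([(proj(n,np.array(x[:3])+B.apply(v))[0]-p) for n,v,p in obs])
    r=least_squares(res,x0);return r.x,np.sqrt((r.fun**2).mean()),r.fun.round(1)
E
python3 - <<'E'
from fit import *
L=[0,129,6];Rr=[0,-129,6]
obs=[("wrist",L,(175.5,89.5)),("wrist",Rr,(466,88.5)),("wrist",[9,17,74],(296,47.5)),("wrist",[9,-17,74],(344,47.5)),
("side",L,(278.7,342.3)),("side",Rr,(299.3,260.7)),("side",[0,0,57],(285.3,282))]
x,e,f=fitkeeper(obs,[600,346,147,.037,0,0]);print(x.round(3),e,f)
B=R.from_euler("ZYX",x[3:]);print("shoulder",x[:3]+B.apply([0,0,40]),B.apply([0,0,1]))
# fork slope: prong points by triangulation wrist/side
w=lambda c,r:(c/2+130,r/2);s=lambda c,r:(c/3+220,(r-220)/3+235)
print(tri(("wrist",w(341,60)),("side",s(150,393))))
E
```

```text
[ 5.69562e+02  3.43779e+02  1.53046e+02  4.20000e-02  2.28000e-01
 -0.00000e+00] 1.0788123940503758 [-1.   0.1  0.5 -0.6 -0.3  0.1  1.5 -0.1  0.1  3.   1.7 -0.4 -0.1  0.3]
shoulder [578.59811451 344.16873005 192.00968823] [0.22589878 0.00975096 0.97410198]
[613.91690272 361.17083204 186.22934689]
```

Run:
```python
from h import *
B=R.from_euler("ZYX",[.042,.228,0]);o=np.array([569.6,343.8,153.0])
q=tool(-B.apply([0,0,1]),[0.037,-1,0]);v=tool([0,0,-1],[0.037,-1,0])
g=o+B.apply([0,0,63]);print(g)
go([(g+B.apply([0,0,70]),q),(g,q)])
T=g-q.apply([0,0,HZ])
go([(g+[0,0,12],q),(np.array([581,344.5,218]),v),([606,345.5,218],v)],(T,q))
```

```text
[583.82731565 344.39789886 214.36958535]
t 16.65 grasp now [485.9 340.9 327.7] z [-0. -0. -1.] y [ 0.037 -0.999  0.   ] j [0.53 0.36 1.42 0.   1.37 2.07] F [-0.3  0.2 -0.5] M [0.   0.06 0.  ] w 59.9 gf 0.0
row [-0.1, -13.1, -0.0] [15.15, -0.02, 4.94]
row [-0.1, -13.1, -0.0] [13.57, -0.01, 11.76]
t 16.65 grasp now [583.8 344.4 214.4] z [-0.226 -0.009 -0.974] y [ 0.037 -0.999  0.001] j [0.53 0.36 1.42 0.   1.37 2.07] F [-0.3  0.2 -0.5] M [0.   0.06 0.  ] w 59.9 gf 0.0
row [0.0, 0.0, 0.0] [-0.27, 0.0, -1.17]
row [0.1, 13.1, 0.0] [-4.13, -0.0, 0.14]
row [0.1, 13.1, 0.0] [-1.69, -0.01, -0.42]
```

>>> {"name": "carry_out", "arguments": {"targets": [[[0,-6,0,8,0,2,6],[0,-13.1,0,15.1,0,4.9,6],[0,-13.1,0,15.1,0,4.9,6],[0,-13.1,0,15.1,0,4.9,6],[0,-13.1,0,14.4,0,8.3,6],[0,-13.1,0,13.6,0,11.8,6],[0,-13.1,0,13.6,0,11.8,6],[0,-13.1,0,13.6,0,11.8,6],[0,-13.1,0,13.6,0,11.8,2.5],[0,-13.1,0,13.6,0,11.8,2.5],[0,-13.1,0,13.6,0,11.8,2.5],[0,-13.1,0,13.6,0,11.8,2.5]]]}}

```text
time_s: 18.15
tool_pos: [621.8, 345.9, 377.0]
ee_rot: [0.002, 0.993, 0.018, -0.114]
ft_force: [0.1, -0.4, 2.2]
grip_width: 0.364
gripper_force: 25.0
```

>>> {"name": "carry_out", "arguments": {"targets": [[[0,0,0,-0.15,0,-0.6,2.5],[0,0,0,-0.27,0,-1.2,2.5],[0,6,0,-2.0,0,-0.6,2.5],[0,13.1,0,-4.0,0,0.1,2.5],[0,13.1,0,-4.0,0,0.1,2.5],[0,13.1,0,-3.2,0,-0.1,2.5],[0,13.1,0,-2.4,0,-0.25,2.5],[0,13.1,0,-1.7,0,-0.4,2.5],[0,13.1,0,-1.7,0,-0.4,2.5],[0,13.1,0,-1.7,0,-0.4,2.5]]]}}

```text
time_s: 19.4
tool_pos: [606.1, 345.3, 384.3]
ee_rot: [0.0, 1.0, 0.018, -0.0]
ft_force: [0.1, -0.2, -2.4]
grip_width: 0.363
gripper_force: 25.0
```

Run:
```python
from h import *
go([])
```

```text
t 19.4 grasp now [606.  345.3 217.3] z [-0.001 -0.    -1.   ] y [ 0.037 -0.999  0.   ] j [0.45 0.64 1.24 0.   1.26 1.99] F [ 0.1 -0.2 -2.4] M [0.01 0.03 0.03] w 33.8 gf 25.0
```

>>> {"name": "carry_out", "arguments": {"targets": [[[0,0,0,0.2,0,0.4,2.5],[0,0,0,0.2,0,0.6,2.5],[0,0,0,0.2,0,0.7,2.5],[0,0,0,0.2,0,0.7,2.5]]]}}

```text
time_s: 19.9
tool_pos: [608.0, 345.4, 377.9]
ee_rot: [-0.0, 1.0, 0.019, 0.0]
ft_force: [-1.2, -1.7, 2.8]
grip_width: 0.365
gripper_force: 25.0
```

>>> {"name": "carry_out", "arguments": {"targets": [[[0,0,0,0,0,0.1,2.5],[0,0,0,0,0,0.1,2.5]]]}}

```text
time_s: 20.15
tool_pos: [608.0, 345.4, 377.8]
ee_rot: [-0.0, 1.0, 0.019, 0.0]
ft_force: [-4.2, -1.9, 7.9]
grip_width: 0.367
gripper_force: 25.0
```

>>> {"name": "carry_out", "arguments": {"targets": [[[0,0,0,0,0,-0.1,2.5],[0,0,0,0,0,-0.15,2.5],[0,0,0,0,0,-0.15,4],[0,0,0,0,0,-0.15,4],[0,0,0,0,0,-0.15,6],[0,0,0,0,0,-0.15,6],[0,0,0,0,0,-0.15,6],[0,0,0,0,0,-0.15,6]]]}}

```text
time_s: 21.15
tool_pos: [608.1, 345.4, 378.0]
ee_rot: [-0.0, 1.0, 0.018, 0.0]
ft_force: [-0.5, 0.1, -0.2]
grip_width: 0.645
gripper_force: 0.0
```

Run:
```python
from h import *
go([])
a=shot("wrist","w8")["image"];b=shot("side","s8")["image"]
cv2.imwrite("pics/c8.png",np.hstack([cv2.resize(a[0:380,130:510][:,:,::-1],(400,400),interpolation=cv2.INTER_CUBIC),cv2.resize(b[235:355,220:330][:,:,::-1],(367,400),interpolation=cv2.INTER_CUBIC)]))
```

```text
t 21.15 grasp now [608.1 345.4 211. ] z [ 0.  0. -1.] y [ 0.037 -0.999 -0.   ] j [0.45 0.65 1.24 0.   1.25 1.98] F [-0.5  0.1 -0.2] M [ 0.07 -0.06  0.01] w 60.0 gf 0.0
```

View pics/c8.png

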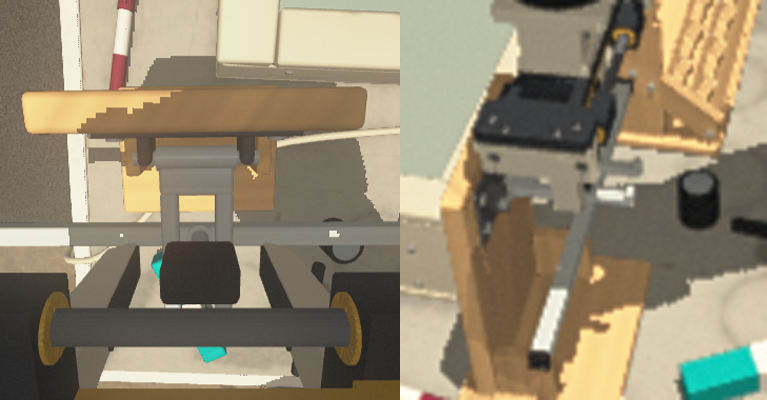

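>>> {"name": "carry_out", "arguments": {"targets": [[[0,0,0,0,0,-1.5,6],[0,0,0,0,0,-3,6],[0,0,0,0,0,-5,6],[0,0,0,0,0,-8,6],[0,0,0,0,0,-12,6],[0,0,0,0,0,-12,6],[0,0,0,0,0,-12,6]]]}}

```text
time_s: 22.12
tool_pos: [607.9, 345.3, 498.1]
ee_rot: [-0.0, 1.0, 0.018, -0.0]
ft_force: [0.9, 0.7, -0.8]
grip_width: 0.645
gripper_force: 0.0
```

Run:
```python
from h import *
go([])
a=shot("wrist","w9")["image"];b=shot("side","s9")["image"]
cv2.imwrite("pics/c9.png",np.hstack([cv2.resize(a[0:300,130:510][:,:,::-1],(507,400),interpolation=cv2.INTER_CUBIC),cv2.resize(b[235:355,230:318][:,:,::-1],(293,400),interpolation=cv2.INTER_CUBIC)]))
```

```text
t 22.12 grasp now [607.9 345.3 331.1] z [-0.  0. -1.] y [ 0.037 -0.999 -0.   ] j [0.45 0.57 1.08 0.   1.48 1.98] F [ 0.9  0.7 -0.8] M [0.04 0.02 0.05] w 60.0 gf 0.0
```

View pics/c9.png

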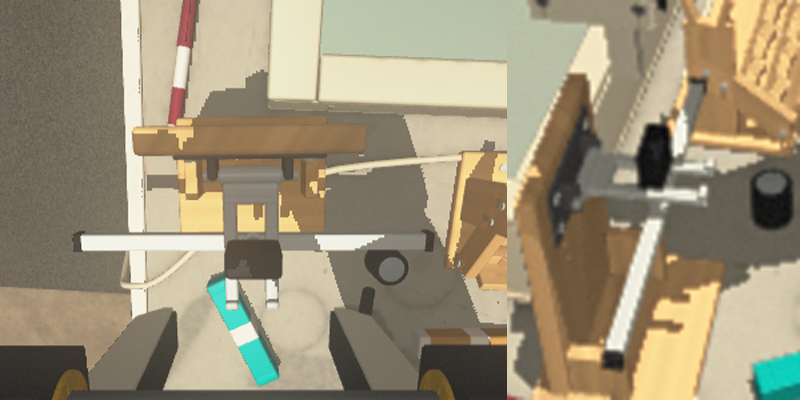

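Run:
```python
from fit import *
L=[0,129,6];Rr=[0,-129,6]
obs=[("wrist",L,(187.7,181.5)),("wrist",Rr,(450.9,180)),("side",L,(261.8,342.4)),("side",Rr,(287,262)),("side",[0,0,57],(274.4,282.1)),("wrist",[-9,17,74],(299,207)),("wrist",[-9,-17,74],(341,207))]
x,e,f=fitkeeper(obs,[600,346,147,.037,0,0]);print(x.round(3),e,f)
q=tool([0,0,-1],[1,0.02,0])
go([([490,300,331],None),([472,95,200],q)])
```

```text
[6.07364e+02 3.46014e+02 1.46950e+02 4.10000e-02 4.10000e-02 1.10000e-02] 0.8389289297474708 [-0.8  0.   0.4 -0.1 -0.2  2.4  0.6 -0.7 -0.7  0.5 -0.   0.3  1.2 -0. ]
t 22.23 grasp now [607.8 345.2 330.1] z [-0.001 -0.001 -1.   ] y [ 0.037 -0.999  0.001] j [0.45 0.58 1.08 0.   1.48 1.98] F [0.8 0.2 0.6] M [-0.03  0.01  0.05] w 59.9 gf 0.0
row [0.0, 0.0, 0.0] [-11.94, 4.09, -0.07]
row [-0.0, 0.1, -89.0] [-14.5, 24.51, 13.04]
```

>>> {"name": "carry_out", "arguments": {"targets": [[[0,0,0,-6,1,0,6],[0,0,0,-12,4,0,6],[0,0,-10,-13,8,2,6],[0,0,-21,-14.5,14,5,6],[0,0,-31,-14.5,19,9,6],[0,0,-42,-14.5,24.5,13,6],[0,0,-52,-14.5,24.5,13,6],[0,0,-63,-14.5,24.5,13,6],[0,0,-73,-14.5,24.5,13,6],[0,0,-84,-14.5,24.5,13,6],[0,0,-89,-14.5,24.5,13,6],[0,0,-89,-14.5,24.5,13,6],[0,0,-89,-14.5,24.5,13,6]]]}}

```text
time_s: 23.85
tool_pos: [472.2, 95.2, 367.7]
ee_rot: [-0.0, 0.701, 0.713, -0.0]
ft_force: [-1.1, -0.5, -0.4]
grip_width: 0.644
gripper_force: 0.0
```

```bash
cat > tubes.py <<'E'
from h import *
def tubes(n):
    shp=shot(n)["image"];out=[]
    for d in robot.cut_out(n,"tube_a"):
        r=d["region"].astype(np.uint8);m=shp[d["region"]].mean(0)
        if r.sum()<30: continue
        (c,wh,a)=cv2.minAreaRect(cv2.findNonZero(r));bx=cv2.boxPoints((c,wh,a))
        P=np.array([at(n,p,24)[:2] for p in bx]);e=[P[1]-P[0],P[2]-P[1]];i=np.argmax([np.linalg.norm(v) for v in e]);ax=e[i]
        print(n,round(d["conf"],2),"col",m.round(),"ctr",P.mean(0).round(1),"size",[round(float(np.linalg.norm(v))) for v in e],"head",round(float(np.degrees(np.arctan2(ax[1],ax[0]))%180),1))
E
python3 - <<'E'
from tubes import *
go([]);tubes("wrist");tubes("top")
E
```

```text
t 23.85 grasp now [472.1  95.2 200.7] z [-0.001 -0.    -1.   ] y [ 1.     0.017 -0.001] j [0.1  0.27 1.86 0.   1.01 0.08] F [-1.1 -0.5 -0.4] M [-0.08 -0.12  0.02] w 59.9 gf 0.0
wrist 0.65 col [197. 164. 119.] ctr [479.6 -93.7] size [40, 126] head 146.8
wrist 0.58 col [190. 160. 118.] ctr [470.1  97. ] size [25, 129] head 92.8
top 0.86 col [ 62. 144. 131.] ctr [481.  349.7] size [34, 134] head 29.0
top 0.68 col [180. 148. 111.] ctr [482.3 -98.9] size [130, 27] head 145.7
top 0.6 col [91. 76. 58.] ctr [476.2  47. ] size [28, 21] head 91.5
```

Run:
```python
from h import *
q=tool([0,0,-1],[1,0.042,0])
go([([470.5,96,100],q),([470.5,96,22.5],q)])
```

```text
t 24.05 grasp now [472.2  95.2 200.9] z [-0.  0. -1.] y [ 1.     0.019 -0.   ] j [0.1  0.27 1.86 0.   1.01 0.08] F [0.2 0.  1.9] M [-0.06 -0.08  0.03] w 59.9 gf 0.0
row [-0.0, -0.0, -1.3] [0.08, -0.17, 10.09]
row [-0.0, -0.0, -1.3] [0.08, -0.17, 17.84]
```

Down, close, lift 10 cm, and settle.

>>> {"name": "carry_out", "arguments": {"targets": [[[0,0,-1.3,0.1,-0.2,5,6],[0,0,-1.3,0.1,-0.2,10,6],[0,0,-1.3,0.1,-0.2,15,6],[0,0,-1.3,0.1,-0.2,17.8,6],[0,0,-1.3,0.1,-0.2,17.8,6],[0,0,-1.3,0.1,-0.2,17.8,2],[0,0,-1.3,0.1,-0.2,17.8,1.5],[0,0,-1.3,0.1,-0.2,17.8,1.5],[0,0,-1.3,0.1,-0.2,17.8,1.5],[0,0,-1.3,0.1,-0.2,14,1.5],[0,0,-1.3,0.1,-0.2,8,1.5],[0,0,-1.3,0.1,-0.2,3,1.5],[0,0,-1.3,0.1,-0.2,0,1.5],[0,0,-1.3,0.1,-0.2,0,1.5],[0,0,-1.3,0.1,-0.2,0,1.5],[0,0,-1.3,0.1,-0.2,0,1.5],[0,0,-1.3,0.1,-0.2,0,1.5]]], "newtons": 40}}

```text
time_s: 26.18
tool_pos: [470.2, 96.2, 367.0]
ee_rot: [-0.001, 0.692, 0.722, -0.001]
ft_force: [-0.8, -0.2, -1.1]
grip_width: 0.273
gripper_force: 40.0
```

```bash
cat > feel.py <<'E'
from h import *
M=[];F=[]
for i in range(5):
    robot.grab_frame("top");s=robot.state();M.append(s["moment"]);F.append(s["ft_force"])
Q=rot(s["ee_rot"]);print("M",np.mean(M,0).round(3),"sd",np.std(M,0).round(3),"F",np.mean(F,0).round(2),"tool-frame M",Q.inv().apply(np.mean(M,0)).round(3),"tool x",Q.apply([1,0,0]).round(2))
go([])
E
python3 feel.py
```

```text
M [-0.138 -0.068 -0.006] sd [0.036 0.03  0.041] F [ 0.04 -0.1  -1.91] tool-frame M [-0.062 -0.141  0.006] tool x [-0.04  1.   -0.  ]
t 26.43 grasp now [470.2  96.2 200.8] z [-0. -0. -1.] y [ 0.999  0.042 -0.   ] j [ 0.1   0.27  1.87 -0.    1.01  0.06] F [ 0.1 -0.4 -1.5] M [-0.1  -0.03 -0.02] w 25.9 gf 40.0
```

```bash
sed -i 's/range(5)/range(12)/' feel.py; python3 feel.py
python3 - <<'E'
from h import *
print(robot.state()["effort"].round(3))
E
```

```text
M [-0.114 -0.099  0.004] sd [0.032 0.021 0.031] F [ 0.2   0.09 -1.99] tool-frame M [-0.094 -0.119 -0.004] tool x [-0.04  1.   -0.  ]
t 27.02 grasp now [470.2  96.2 201. ] z [ 0. -0. -1.] y [0.999 0.042 0.   ] j [ 0.1   0.27  1.87 -0.    1.01  0.06] F [ 0.7  0.4 -2.1] M [-0.16 -0.09 -0.03] w 25.7 gf 40.0
[-1.0000e-03 -4.3518e+01 -2.6823e+01  1.3200e-01  5.0000e-03  0.0000e+00]
```

Run:
```python
from h import *
# wrist cam pose of w4 : tool at (539.2,12.9,527.1): eye offset from w1 geometry
e=np.array([539.1+71.3,13.4+1,527.1-20.2]);Rm=np.array([[0.007,-0.966,-0.26],[-1,-.007,-.002],[0,.26,-.966]])
U,_,V=np.linalg.svd(Rm);Rm=U@V
def wr(p): return e,Rm@np.array([(p[0]-319.5)/340.67,(p[1]-196.63)/340.67,1])
def inter(r1,r2):
    (a,d),(b,f)=r1,r2;s=np.linalg.solve(np.array([[d[0],-f[0]],[d[2],-f[2]]]),[b[0]-a[0],b[2]-a[2]]);return (a+s[0]*d).round(1)
w=lambda c,r:(180+c/2.9,60+r/2.9);u=lambda c,r:(c/2.35+130,r/2.35+120)
for nm,cw,rw,ct,rt in(("ledge",400,272,390,212),("upteeth",400,152,390,172),("lowteeth",400,203,390,190)): print(nm,inter(wr(w(cw,rw)),ray("top",u(ct,rt))))
def atw(p,z):
    a,d=wr(p);return a+d*(z-a[2])/d[2]
for z in (40,60,80,100): print(z,[atw(w(*p),z).round(1)[:2].tolist() for p in((220,145),(342,150),(460,150),(582,150),(400,272))])
# per-row spacing of lower teeth
d=340.67*156/((573-232)/2.9);print("lower teeth depth",d, "upper",340.67*156/((582-220)/2.9))
```

```text
ledge [548.2  16.   58.9]
upteeth [601.   16.3  51.3]
lowteeth [578.2  16.2  46.1]
40 [[603.3, 98.9], [601.5, 43.0], [601.9, -11.1], [602.3, -67.1], [545.6, 16.1]]
60 [[603.6, 95.2], [601.9, 41.8], [602.2, -10.0], [602.6, -63.6], [548.4, 16.0]]
80 [[603.9, 91.6], [602.2, 40.5], [602.6, -8.9], [603.0, -60.1], [551.2, 15.9]]
100 [[604.2, 88.0], [602.6, 39.3], [603.0, -7.8], [603.3, -56.6], [553.9, 15.9]]
lower teeth depth 451.9621935483871 upper 425.7433922651934
```

```bash
cat > bed.py <<'E'
from h import *
O=np.array([628.,15.,78.]);th=np.radians(40);BX=np.array([np.cos(th),0,np.sin(th)]);BZ=np.array([-np.sin(th),0,np.cos(th)]);BY=np.array([0,1.,0])
def bp(x,y,z): return O+BX*x+BY*y+BZ*z
def qd(s): return tool(-BZ,BY*s)
E
python3 - <<'E'
from bed import *
q1=tool([0,0,-1],[0,1,0]);q=qd(1)
go([([470,15,250],q1)])
E
```

```text
t 27.02 grasp now [470.2  96.2 201. ] z [ 0. -0. -1.] y [0.999 0.042 0.   ] j [ 0.1   0.27  1.87 -0.    1.01  0.06] F [ 0.7  0.4 -2.1] M [-0.16 -0.09 -0.03] w 25.7 gf 40.0
row [0.0, 0.0, -87.6] [-8.11, -0.37, -4.9]
```

>>> {"name": "carry_out", "arguments": {"targets": [[[0,0,-10,-1,0,-4.9,1.5],[0,0,-20,-2,0,-4.9,1.5],[0,0,-30,-3,0,-4.9,1.5],[0,0,-40,-4,0,-4.9,1.5],[0,0,-50,-5,-0.1,-4.9,1.5],[0,0,-60,-6,-0.2,-4.9,1.5],[0,0,-70,-7,-0.3,-4.9,1.5],[0,0,-80,-8.1,-0.4,-4.9,1.5],[0,0,-87.6,-8.1,-0.4,-4.9,1.5],[0,0,-87.6,-8.1,-0.4,-4.9,1.5],[0,0,-87.6,-8.1,-0.4,-4.9,1.5],[0,0,-87.6,-8.1,-0.4,-4.9,1.5]]]}}

```text
time_s: 28.52
tool_pos: [469.6, 15.2, 417.0]
ee_rot: [0.0, 0.001, 1.0, 0.0]
ft_force: [-1.0, 0.1, -2.2]
grip_width: 0.279
gripper_force: 40.0
```

```bash
python3 feel.py
python3 - <<'E'
from bed import *
q=qd(1)
go([(bp(12,0,58)-9.5*q.apply([0,0,1]),q),(bp(12,0,100)-9.5*q.apply([0,0,1]),q)])
E
```

```text
M [ 0.056 -0.22  -0.006] sd [0.027 0.02  0.025] F [ 0.12 -0.11 -1.94] tool-frame M [-0.056 -0.22   0.006] tool x [-1. -0.  0.]
t 29.12 grasp now [469.6  15.1 250. ] z [-0.  0. -1.] y [-0.  1.  0.] j [-0.07  0.19  1.84  0.    1.12 -1.64] F [ 0.1 -0.  -1.7] M [ 0.05 -0.24 -0.04] w 25.6 gf 40.0
t 29.12 grasp now [469.6  15.1 250. ] z [-0.  0. -1.] y [-0.  1.  0.] j [-0.07  0.19  1.84  0.    1.12 -1.64] F [ 0.1 -0.  -1.7] M [ 0.05 -0.24 -0.04] w 25.6 gf 40.0
row [0.0, -40.0, 0.0] [-1.68, -0.01, 15.16]
row [0.0, -40.0, 0.0] [1.02, -0.01, 11.95]
```

>>> {"name": "carry_out", "arguments": {"targets": [[[0,-10,0,0.3,0,3,1.5],[0,-20,0,0.6,0,6,1.5],[0,-30,0,0.9,0,9,1.5],[0,-40,0,1,0,12,1.5],[0,-40,0,1,0,12,1.5],[0,-40,0,-0.3,0,13.5,1.5],[0,-40,0,-1.7,0,15.2,1.5],[0,-40,0,-1.7,0,15.2,1.5],[0,-40,0,-1.7,0,15.2,1.5]]]}}

```text
time_s: 30.25
tool_pos: [493.1, 9.0, 278.5]
ee_rot: [0.333, -0.005, 0.943, 0.005]
ft_force: [0.1, -0.1, -2.0]
grip_width: 0.273
gripper_force: 40.0
```

Run:
```python
from bed import *
s=robot.state();q=rot(s["ee_rot"]);g=s["tool_pos"]+q.apply([0,0,HZ+9.5]);d=g-O;print("bed",d@BX,d@BY,d@BZ);go([])
```

```text
bed 22.065974763011724 -3.8408031916252554 63.847841925702184
t 30.25 grasp now [597.9  11.  148.5] z [ 0.628  0.012 -0.778] y [-0.012  1.     0.006] j [-0.09  0.38  2.06  1.22  0.07 -2.87] F [ 0.1 -0.1 -2. ] M [0.05 0.32 0.04] w 25.4 gf 40.0
```

Run:
```python
from bed import *
def qt(deg,s=1):
    a=np.radians(deg);return tool([np.sin(a),0,-np.cos(a)],[0,s,0])
go([([560,15,210],qt(28)),([540,15,250],qt(10))])
```

```text
t 30.25 grasp now [597.9  11.  148.5] z [ 0.628  0.012 -0.778] y [-0.012  1.     0.006] j [-0.09  0.38  2.06  1.22  0.07 -2.87] F [ 0.1 -0.1 -2. ] M [0.05 0.32 0.04] w 25.4 gf 40.0
row [0.7, 10.9, 0.4] [-4.06, 0.66, -6.86]
row [0.6, 28.9, 0.5] [-9.93, 0.66, -9.45]
```

>>> {"name": "carry_out", "arguments": {"targets": [[[0,5,0,-2,0.3,-3.4,1.5],[0.7,11,0.4,-4,0.7,-6.9,1.5],[0.7,11,0.4,-4,0.7,-6.9,1.5],[0.6,20,0.4,-7,0.7,-8,1.5],[0.6,29,0.5,-9.9,0.7,-9.5,1.5],[0.6,29,0.5,-9.9,0.7,-9.5,1.5],[0.6,29,0.5,-9.9,0.7,-9.5,1.5],[0.6,29,0.5,-9.9,0.7,-9.5,1.5]]]}}

```text
time_s: 31.25
tool_pos: [510.2, 14.8, 414.2]
ee_rot: [0.087, 0.002, 0.996, 0.001]
ft_force: [-0.4, -1.0, -2.9]
grip_width: 0.279
gripper_force: 40.0
```

```bash
cat >> bed.py <<'E'
def qt(deg,s=1):
    a=np.radians(deg);return tool([np.sin(a),0,-np.cos(a)],[0,s,0])
E
python3 - <<'E'
from bed import *
q=qt(28)
# tube centre targets: bed (8,0,50) then (8,0,18)
c=lambda x,y,z:bp(x,y,z)-9.5*q.apply([0,0,1])
go([(c(8,0,60),q),(c(8,0,25),q),(c(8,0,14),q)])
E
```

```text
t 31.25 grasp now [539.   15.1 249.7] z [ 0.173  0.002 -0.985] y [0.004 1.    0.002] j [-0.06  0.24  1.78  0.02  0.95 -1.64] F [-0.4 -1.  -2.9] M [ 0.08 -0.07 -0.01] w 26.0 gf 40.0
row [0.1, -18.0, -0.2] [1.99, -0.01, 12.78]
row [0.1, -18.0, -0.2] [0.23, -0.01, 15.81]
row [0.1, -18.0, -0.2] [-0.32, -0.01, 16.76]
```

>>> {"name": "carry_out", "arguments": {"targets": [[[0,-9,0,2.5,0,5,1.5],[0,-18,-0.2,2.5,0,10,1.5],[0,-18,-0.2,2,0,12.8,1.5],[0,-18,-0.2,2,0,12.8,1.5],[0,-18,-0.2,1.1,0,14.3,1.5],[0,-18,-0.2,0.8,0,14.8,1.5],[0,-18,-0.2,0.8,0,14.8,1.5],[0,-18,-0.2,0.8,0,14.8,1.5]]]}}

```text
time_s: 32.25
tool_pos: [528.1, 15.2, 268.1]
ee_rot: [0.241, 0.001, 0.97, 0.001]
ft_force: [-1.0, -0.6, -2.9]
grip_width: 0.274
gripper_force: 40.0
```

```bash
cat > where.py <<'E'
from bed import *
s=robot.state();q=rot(s["ee_rot"]);g=s["tool_pos"]+q.apply([0,0,HZ+9.5]);d=g-O;print("tube centre in bed",(d@BX).round(1),(d@BY).round(1),(d@BZ).round(1));go([])
print("down 5mm along bed -z, in tool cm",(q.inv().apply(-BZ*5)/10).round(2),"downslope 5mm",(q.inv().apply(-BX*5)/10).round(2))
E
python3 where.py
```

```text
tube centre in bed 8.8 0.5 37.2
t 32.25 grasp now [606.3  15.5 120.5] z [ 0.468  0.001 -0.884] y [0.001 1.    0.002] j [-0.06  0.45  1.94  0.12  0.27 -1.74] F [-1.  -0.6 -2.9] M [ 0.05  0.19 -0.01] w 25.5 gf 40.0
down 5mm along bed -z, in tool cm [-0.1  -0.    0.49] downslope 5mm [ 0.49 -0.    0.1 ]
```

Continue down in small steps to feel the bed.

>>> {"name": "carry_out", "arguments": {"targets": [[[0,0,0,-0.1,0,0.5,1.5],[0,0,0,-0.2,0,1,1.5],[0,0,0,-0.2,0,1,1.5],[0,0,0,-0.2,0,1,1.5]]]}}

```text
time_s: 32.75
tool_pos: [534.7, 15.2, 259.3]
ee_rot: [0.241, 0.001, 0.971, 0.001]
ft_force: [-0.3, -0.1, -2.1]
grip_width: 0.275
gripper_force: 40.0
```

>>> {"name": "carry_out", "arguments": {"targets": [[[0,0,0,-0.1,0,0.3,1.5],[0,0,0,-0.1,0,0.6,1.5],[0,0,0,-0.1,0,0.6,1.5]]]}}

```text
time_s: 33.12
tool_pos: [538.4, 15.3, 254.3]
ee_rot: [0.241, 0.001, 0.971, 0.001]
ft_force: [-0.2, -0.5, -1.7]
grip_width: 0.279
gripper_force: 40.0
```

```bash
python3 where.py
```

```text
tube centre in bed 7.6 0.5 20.1
t 33.12 grasp now [616.5  15.5 106.7] z [ 0.467  0.002 -0.884] y [0.001 1.    0.003] j [-0.06  0.49  1.91  0.13  0.25 -1.75] F [-0.2 -0.5 -1.7] M [0.08 0.15 0.02] w 25.9 gf 40.0
down 5mm along bed -z, in tool cm [-0.11 -0.    0.49] downslope 5mm [ 0.49 -0.    0.11]
```

>>> {"name": "carry_out", "arguments": {"targets": [[[0,0,0,-0.1,0,0.3,1.5],[0,0,0,-0.1,0,0.6,1.5],[0,0,0,-0.1,0,0.6,1.5]]]}}

```text
time_s: 33.5
tool_pos: [542.6, 15.3, 250.7]
ee_rot: [0.242, 0.001, 0.97, 0.001]
ft_force: [-4.2, 0.8, 8.2]
grip_width: 0.278
gripper_force: 40.0
```

>>> {"name": "carry_out", "arguments": {"targets": [[[0,0,0,-0.1,0,0.3,1.5],[0,0,0,-0.1,0,0.5,1.5],[0,0,0,-0.1,0,0.5,1.5]]]}}

```text
time_s: 33.88
tool_pos: [546.1, 15.3, 247.2]
ee_rot: [0.243, 0.001, 0.97, 0.001]
ft_force: [-3.5, 0.9, 10.5]
grip_width: 0.274
gripper_force: 40.0
```

```bash
python3 where.py
```

```text
tube centre in bed 9.6 0.6 9.5
t 33.88 grasp now [624.7  15.6  99.9] z [ 0.471  0.001 -0.882] y [0.002 1.    0.002] j [-0.06  0.52  1.9   0.13  0.24 -1.75] F [-3.5  0.9 10.5] M [0.28 0.01 0.1 ] w 25.5 gf 40.0
down 5mm along bed -z, in tool cm [-0.1  -0.    0.49] downslope 5mm [ 0.49 -0.    0.1 ]
```

>>> {"name": "carry_out", "arguments": {"targets": [[[0,0,0,0.3,0,-0.1,1.5],[0,0,0,0.6,0,0,1.5],[0,0,0,0.9,0,0.1,1.5],[0,0,0,1.1,0,0.1,1.5],[0,0,0,1.1,0,0.1,1.5]]]}}

```text
time_s: 34.5
tool_pos: [539.2, 15.1, 244.1]
ee_rot: [0.248, 0.001, 0.969, 0.0]
ft_force: [2.9, 0.4, 25.5]
grip_width: 0.277
gripper_force: 40.0
```

```bash
python3 where.py
```

```text
tube centre in bed 4.3 0.1 11.1
t 34.5 grasp now [619.6  15.1  97.7] z [ 0.481  0.    -0.877] y [0.002 1.    0.001] j [-0.06  0.51  1.92  0.15  0.21 -1.77] F [ 2.9  0.4 25.5] M [ 0.18 -2.04  0.01] w 25.8 gf 40.0
down 5mm along bed -z, in tool cm [-0.1   0.    0.49] downslope 5mm [ 0.49 -0.    0.1 ]
```

>>> {"name": "carry_out", "arguments": {"targets": [[[0,0,0,-0.4,0,-0.2,1.5],[0,0,0,-0.4,0,-0.2,1.5],[0,0,0,-0.4,0,-0.2,3.5],[0,0,0,-0.4,0,-0.2,4.5],[0,0,0,-0.4,0,-0.2,5],[0,0,0,-0.4,0,-0.2,5],[0,0,0,-0.4,0,-0.2,5],[0,0,0,-0.4,0,-2,5],[0,0,0,-0.4,0,-5,5],[0,0,0,-0.4,0,-10,5],[0,0,0,-0.4,0,-14,5],[0,10,0,-4,0,-16,5],[0,20,0,-7,0,-16,5],[0,28.7,0,-9,0,-16,5],[0,28.7,0,-9,0,-16,5],[0,28.7,0,-9,0,-16,5]]]}}

```text
time_s: 36.5
tool_pos: [540.1, 14.9, 422.5]
ee_rot: [-0.006, 0.001, 1.0, 0.001]
ft_force: [-0.5, -0.3, -0.1]
grip_width: 0.541
gripper_force: 0.0
```

```bash
python3 where.py
python3 - <<'E'
from tubes import *
for n in("wrist","top","side"):
    im=shot(n,"r1"+n)["image"]
    for d in robot.cut_out(n,"tube_a"):
        (c,wh,a)=cv2.minAreaRect(cv2.findNonZero(d["region"].astype(np.uint8)));print(n,round(d["conf"],2),np.round(c),np.round(wh),round(a),im[d["region"]].mean(0).round(),at(n,c,25).round())
from bed import *
O2=O+7*BX
for n in("wrist","top","side"): print(n,"expected centre",proj(n,[O2-3*BX+13*BZ,O2-68*BX+13*BZ,O2+62*BX+13*BZ]).round().tolist())
E
```

```text
tube centre in bed 39.0 0.3 186.6
t 36.5 grasp now [538.1  15.3 255.5] z [-0.012  0.003 -1.   ] y [0.001 1.    0.003] j [-0.06  0.32  1.65  0.    1.18 -1.63] F [-0.5 -0.3 -0.1] M [ 0.03 -0.17 -0.  ] w 50.3 gf 0.0
down 5mm along bed -z, in tool cm [-0.33 -0.    0.38] downslope 5mm [ 0.38 -0.    0.33]
wrist 0.79 [214. 119.] [ 30. 119.] 30 [179. 151. 115.] [478. -97.  25.]
wrist 0.62 [620. 117.] [118.  43.] 73 [ 83. 164. 148.] [475. 342.  25.]
wrist 0.58 [320. 242.] [101.  28.] 90 [140. 113.  83.] [619.  17.  25.]
top 0.76 [332. 234.] [ 9. 42.] 35 [139. 115.  86.] [ 481. -100.   25.]
top 0.62 [186. 230.] [42. 11.] 67 [ 64. 147. 135.] [482. 350.  25.]
side 0.68 [329. 344.] [14. 51.] 75 [ 56. 175. 159.] [477. 359.  25.]
side 0.63 [306. 232.] [40. 11.] 36 [122. 100.  73.] [627. -66.  25.]
side 0.55 [350. 233.] [36. 10.] 30 [148. 123.  94.] [478. -88.  25.]
wrist expected centre [[318.0, 269.0], [318.0, 210.0], [318.0, 340.0]]
top expected centre [[296.0, 184.0], [296.0, 202.0], [296.0, 165.0]]
side expected centre [[301.0, 232.0], [317.0, 244.0], [286.0, 220.0]]
```

Run:
```python
from bed import *
a=np.radians(56)
go([([480,-98,220],tool([0,0,-1],[np.cos(a),np.sin(a),0]))])
```

```text
t 36.8 grasp now [538.2  15.3 256.3] z [-0.013  0.003 -1.   ] y [0.002 1.    0.003] j [-0.06  0.32  1.65  0.    1.19 -1.63] F [ 0.2  0.9 -0.4] M [ 0.06 -0.16  0.01] w 50.1 gf 0.0
row [-0.1, -0.8, 33.9] [5.97, -11.3, 3.68]
```

>>> {"name": "carry_out", "arguments": {"targets": [[[0,-0.8,10,3,-5,1,6],[0,-0.8,20,6,-11.3,3,6],[0,-0.8,30,6,-11.3,3.7,6],[0,-0.8,34,6,-11.3,3.7,6],[0,-0.8,34,6,-11.3,3.7,6],[0,-0.8,34,6,-11.3,3.7,6],[0,-0.8,34,6,-11.3,3.7,6]]]}}

```text
time_s: 37.67
tool_pos: [480.1, -97.8, 386.9]
ee_rot: [-0.0, 0.292, 0.956, -0.001]
ft_force: [-1.1, -0.1, 0.3]
grip_width: 0.645
gripper_force: 0.0
```

```bash
sed -i 's/range(12)/range(8)/' feel.py
python3 - <<'E'
from tubes import *
tubes("wrist")
E
python3 feel.py
python3 - <<'E'
from bed import *
a=np.radians(56);q=tool([0,0,-1],[np.cos(a),np.sin(a),0]);go([([480,-98,30],q)])
E
```

```text
wrist 0.97 col [137. 114.  87.] ctr [ 477.9 -100.7] size [26, 132] head 146.4
wrist 0.78 col [215. 179. 134.] ctr [630.1  32.4] size [36, 133] head 10.1
M [ 0.002 -0.131  0.018] sd [0.027 0.031 0.018] F [-0.1  -0.04  0.31] tool-frame M [-0.075 -0.107 -0.017] tool x [-0.83  0.56 -0.  ]
t 38.17 grasp now [479.9 -98.2 219.8] z [-0.001 -0.002 -1.   ] y [ 0.56   0.828 -0.002] j [-0.3   0.26  1.82 -0.    1.06 -1.27] F [-0.5  0.6 -0.2] M [-0.03 -0.11  0.02] w 60.3 gf 0.0
t 38.17 grasp now [479.9 -98.2 219.8] z [-0.001 -0.002 -1.   ] y [ 0.56   0.828 -0.002] j [-0.3   0.26  1.82 -0.    1.06 -1.27] F [-0.5  0.6 -0.2] M [-0.03 -0.11  0.02] w 60.3 gf 0.0
row [-0.1, 0.0, -0.1] [0.01, 0.03, 18.98]
```

>>> {"name": "carry_out", "arguments": {"targets": [[[0,0,-0.5,0,-0.2,6,6],[0,0,-0.5,0,-0.2,12,6],[0,0,-0.5,0,-0.2,17,6],[0,0,-0.5,0,-0.2,19,6],[0,0,-0.5,0,-0.2,19,6],[0,0,-0.5,0,-0.2,19,2],[0,0,-0.5,0,-0.2,19,1.5],[0,0,-0.5,0,-0.2,19,1.5],[0,0,-0.5,0,-0.2,19,1.5],[0,0,-0.5,0,-0.2,15,1.5],[0,0,-0.5,0,-0.2,10,1.5],[0,0,-0.5,0,-0.2,4,1.5],[0,0,-0.5,0,-0.2,0,1.5],[0,0,-0.5,0,-0.2,0,1.5],[0,0,-0.5,0,-0.2,0,1.5],[0,0,-0.5,0,-0.2,0,1.5]]]}}

```text
time_s: 40.17
tool_pos: [478.7, -99.6, 385.2]
ee_rot: [-0.002, 0.289, 0.957, -0.001]
ft_force: [0.2, -0.3, -2.2]
grip_width: 0.278
gripper_force: 40.0
```

```bash
python3 feel.py
```

```text
M [ 0.04  -0.072  0.011] sd [0.02  0.024 0.034] F [ 0.24  0.15 -2.5 ] tool-frame M [-0.073 -0.038 -0.011] tool x [-0.83  0.55  0.  ]
t 40.58 grasp now [478.8 -99.9 219.7] z [-0.001 -0.001 -1.   ] y [ 0.553  0.833 -0.002] j [-0.3   0.26  1.82 -0.    1.06 -1.28] F [ 0.1 -0.2 -2.5] M [ 0.04 -0.09 -0.05] w 25.6 gf 40.0
```

Run:
```python
from bed import *
q=tool([0,0,-1],[0,-1,0])
go([([472,96,220],q),([472,96,30.5],q)])
```

```text
t 40.58 grasp now [478.8 -99.9 219.7] z [-0.001 -0.001 -1.   ] y [ 0.553  0.833 -0.002] j [-0.3   0.26  1.82 -0.    1.06 -1.28] F [ 0.1 -0.2 -2.5] M [ 0.04 -0.09 -0.05] w 25.6 gf 40.0
row [-0.1, 0.1, 146.4] [11.4, 15.91, -0.05]
row [-0.1, 0.1, 146.4] [11.4, 15.95, 18.9]
```

>>> {"name": "carry_out", "arguments": {"targets": [[[0,0,10,1,1,0,1.5],[0,0,20,2,2,0,1.5],[0,0,30,3,3,0,1.5],[0,0,40,4,5,0,1.5],[0,0,50,5,7,0,1.5],[0,0,60,6,8,0,1.5],[0,0,70,7,10,0,1.5],[0,0,80,8,11,0,1.5],[0,0,90,9,12,0,1.5],[0,0,100,10,13,0,1.5],[0,0,110,11,15,0,1.5],[0,0,120,11.4,15.9,0,1.5],[0,0,130,11.4,15.9,0,1.5],[0,0,140,11.4,15.9,0,1.5],[0,0,146.4,11.4,15.9,0,1.5],[0,0,146.4,11.4,15.9,0,1.5],[0,0,146.4,11.4,15.9,0,1.5],[0,0,146.4,11.4,15.9,0,1.5]]]}}

```text
time_s: 42.82
tool_pos: [471.9, 95.9, 386.6]
ee_rot: [0.001, 1.0, 0.001, -0.0]
ft_force: [0.4, 0.6, -1.6]
grip_width: 0.276
gripper_force: 40.0
```

```bash
python3 feel.py
```

```text
M [ 0.042 -0.111 -0.003] sd [0.016 0.023 0.028] F [-0.04 -0.2  -2.42] tool-frame M [0.042 0.111 0.003] tool x [ 1.  0. -0.]
t 43.23 grasp now [471.8  95.6 219.6] z [-0.001 -0.002 -1.   ] y [ 0.    -1.     0.002] j [ 0.1   0.25  1.84 -0.    1.05  1.68] F [ 0.7 -0.7 -2.5] M [ 0.06 -0.07 -0.06] w 26.1 gf 40.0
```

>>> {"name": "carry_out", "arguments": {"targets": [[[0,0,0,0,0,6,1.5],[0,0,0,0,0,12,1.5],[0,0,0,0,0,17,1.5],[0,0,0,0,0,18.6,1.5],[0,0,0,0,0,18.8,1.5],[0,0,0,0,0,18.8,1.5],[0,0,0,0,0,18.8,4],[0,0,0,0,0,18.8,5],[0,0,0,0,0,18.8,5],[0,0,0,0,0,18.8,5],[0,0,0,0,0,14,5],[0,0,0,0,0,7,5],[0,0,0,0,0,0,5],[0,0,0,0,0,0,5],[0,0,0,0,0,0,5],[0,0,0,0,0,0,5]]]}}

```text
time_s: 45.22
tool_pos: [471.6, 95.8, 384.8]
ee_rot: [0.001, 1.0, 0.0, -0.002]
ft_force: [0.6, -0.4, 0.2]
grip_width: 0.536
gripper_force: 0.0
```

```bash
python3 feel.py;python3 - <<'E'
from tubes import *
tubes("wrist")
a=np.radians(12);q=tool([-np.sin(a),0,-np.cos(a)],[0,-1,0])
go([([434,96,100],q),([434,96,33],q)])
E
```

```text
M [ 0.033  0.013 -0.005] sd [0.031 0.021 0.038] F [0.08 0.22 0.17] tool-frame M [ 0.033 -0.013  0.005] tool x [ 1.  0. -0.]
t 45.62 grasp now [471.7  95.6 219.3] z [-0.002 -0.002 -1.   ] y [ 0.    -1.     0.002] j [ 0.1   0.25  1.84 -0.    1.05  1.68] F [0.6 0.6 0.5] M [0.06 0.05 0.02] w 50.0 gf 0.0
wrist 0.98 col [172. 145. 110.] ctr [471.7  96.5] size [25, 130] head 0.6
wrist 0.66 col [ 78. 175. 160.] ctr [480.3 344.4] size [42, 131] head 28.6
wrist 0.65 col [160. 133. 103.] ctr [ 5.924e+02 -4.000e-01] size [90, 41] head 170.8
t 45.73 grasp now [471.8  95.6 219.5] z [-0.001 -0.002 -1.   ] y [ 0.    -1.     0.002] j [ 0.1   0.25  1.84 -0.    1.05  1.68] F [-0.2  0.6  0.3] M [0.05 0.02 0.04] w 50.3 gf 0.0
row [0.1, -11.9, 0.0] [-0.31, -0.03, 12.31]
row [0.1, -11.9, 0.0] [-0.3, -0.04, 19.01]
```

>>> {"name": "carry_out", "arguments": {"targets": [[[0,-6,0,-0.2,0,6,5],[0,-11.9,0,-0.3,-0.05,12.3,5],[0,-11.9,0,-0.3,-0.05,12.3,5],[0,-11.9,0,-0.3,-0.05,16,5],[0,-11.9,0,-0.3,-0.05,19,5],[0,-11.9,0,-0.3,-0.05,19,5],[0,-11.9,0,-0.3,-0.05,19,2],[0,-11.9,0,-0.3,-0.05,19,1.5],[0,-11.9,0,-0.3,-0.05,19,1.5],[0,-11.9,0,-0.3,-0.05,19,1.5],[0,-11.9,0,-0.3,-0.05,15,1.5],[0,-11.9,0,-0.3,-0.05,9,1.5],[0,-11.9,0,-0.3,-0.05,3,1.5],[0,-11.9,0,-0.3,-0.05,-2,1.5],[0,-11.9,0,-0.3,-0.05,-2,1.5]]], "newtons": 45}}

```text
time_s: 47.6
tool_pos: [469.1, 96.5, 410.0]
ee_rot: [0.0, 0.995, 0.0, -0.101]
ft_force: [0.2, 0.1, -3.1]
grip_width: 0.278
gripper_force: 45.0
```

```bash
cat > where2.py <<'E'
from bed import *
OFF=np.array([38.,0,20.])  # tube centre from grasp, expressed with tube axis/perp: +38 along light end, 20 below
def qp(): return qt(28,-1)
# at place tool tilt 28, tube at 40: centre = grasp + 38*BX - 20*BZ
if __name__=="__main__":
    s=robot.state();q=rot(s["ee_rot"]);z=q.apply([0,0,1]);tilt=np.degrees(np.arctan2(z[0],-z[2]));a=np.radians(tilt+12)
    g=s["tool_pos"]+q.apply([0,0,HZ]);c=g+38*np.array([np.cos(a),0,np.sin(a)])-20*np.array([-np.sin(a),0,np.cos(a)]);d=c-O
    print("tilt",tilt.round(1),"tube centre in bed",(d@BX).round(1),(d@BY).round(1),(d@BZ).round(1))
    q=qp();f=lambda x,y,zz:bp(x,y,zz)-38*BX+20*BZ
    go([(f(22,52,80),q),(f(16,52,35),q)])
E
python3 where2.py
```

```text
tilt -11.6 tube centre in bed -22.6 81.3 213.0
t 47.6 grasp now [435.6  96.3 246.3] z [-0.201 -0.001 -0.98 ] y [ 0.    -1.     0.001] j [0.1  0.25 1.78 0.02 1.31 1.67] F [ 0.2  0.1 -3.1] M [ 0.05 -0.19  0.03] w 25.9 gf 45.0
row [0.0, 39.6, 0.0] [2.76, 2.94, 11.5]
row [0.0, 39.6, 0.0] [5.91, 2.93, 14.77]
```

>>> {"name": "carry_out", "arguments": {"targets": [[[0,10,0,0,1,2,1.5],[0,20,0,0.5,2,5,1.5],[0,30,0,1.5,2.9,8,1.5],[0,39.6,0,2.8,2.9,11.5,1.5],[0,39.6,0,2.8,2.9,11.5,1.5],[0,39.6,0,2.8,2.9,11.5,1.5],[0,39.6,0,4.3,2.9,13.1,1.5],[0,39.6,0,5.9,2.9,14.8,1.5],[0,39.6,0,5.9,2.9,14.8,1.5],[0,39.6,0,5.9,2.9,14.8,1.5]]]}}

```text
time_s: 48.85
tool_pos: [496.0, 67.2, 250.7]
ee_rot: [0.001, 0.971, 0.0, 0.239]
ft_force: [-0.2, -0.9, -2.8]
grip_width: 0.275
gripper_force: 45.0
```

```bash
python3 where2.py
python3 - <<'E'
from bed import *
s=robot.state();q=rot(s["ee_rot"])
print("down 5mm",(q.inv().apply(-BZ*5)/10).round(2),"downslope 5mm",(q.inv().apply(-BX*5)/10).round(2))
E
```

```text
tilt 27.6 tube centre in bed 12.0 52.0 33.8
t 48.85 grasp now [573.4  67.  102.8] z [ 0.464 -0.001 -0.886] y [ 0.    -1.     0.002] j [ 0.05  0.45  2.01 -0.11  0.2   1.72] F [-0.2 -0.9 -2.8] M [ 0.01  0.41 -0.02] w 25.6 gf 45.0
row [0.1, 0.4, 0.1] [-0.13, 0.03, -4.7]
row [0.1, 0.4, 0.1] [0.25, 0.02, -0.18]
down 5mm [ 0.11 -0.    0.49] downslope 5mm [-0.49 -0.    0.11]
```

>>> {"name": "carry_out", "arguments": {"targets": [[[0,0,0,0.1,0,0.5,1.5],[0,0,0,0.2,0,1,1.5],[0,0,0,0.3,0,1.4,1.5],[0,0,0,0.3,0,1.4,1.5],[0,0,0,0.3,0,1.4,1.5]]]}}

```text
time_s: 49.48
tool_pos: [505.1, 67.2, 241.0]
ee_rot: [0.001, 0.971, 0.0, 0.24]
ft_force: [-24.0, -1.5, 35.3]
grip_width: 0.277
gripper_force: 45.0
```

>>> {"name": "carry_out", "arguments": {"targets": [[[0,0,0,0.05,0,0.2,1.5],[0,0,0,0.1,0,0.4,1.5],[0,0,0,0.1,0,0.4,1.5]]]}}

```text
time_s: 49.85
tool_pos: [507.9, 67.2, 238.6]
ee_rot: [0.001, 0.971, 0.0, 0.241]
ft_force: [-28.6, -3.3, 45.4]
grip_width: 0.276
gripper_force: 45.0
```

```bash
python3 where2.py
```

```text
tilt 27.9 tube centre in bed 14.2 52.0 16.9
t 49.85 grasp now [586.  67.  91.] z [ 0.468 -0.001 -0.884] y [ 0.    -1.     0.002] j [ 0.04  0.49  1.99 -0.12  0.18  1.73] F [-28.6  -3.3  45.4] M [-0.29  1.07 -0.19] w 25.7 gf 45.0
row [0.1, 0.1, 0.1] [-0.59, 0.03, -6.32]
row [0.1, 0.1, 0.1] [-0.24, 0.02, -1.8]
```

>>> {"name": "carry_out", "arguments": {"targets": [[[0,0,0,-0.1,0,-0.4,1.5],[0,0,0,-0.1,0,-0.6,1.5],[0,0,0,-0.1,0,-0.6,1.5]]]}}

```text
time_s: 50.22
tool_pos: [504.3, 67.1, 240.3]
ee_rot: [0.001, 0.971, 0.0, 0.239]
ft_force: [-0.0, -0.1, -2.7]
grip_width: 0.278
gripper_force: 45.0
```

```bash
python3 where2.py
```

```text
tilt 27.6 tube centre in bed 11.6 51.9 20.5
t 50.23 grasp now [581.7  66.9  92.3] z [ 0.464 -0.001 -0.886] y [ 0.    -1.     0.002] j [ 0.04  0.48  1.99 -0.12  0.19  1.73] F [-0.  -0.1 -2.7] M [ 0.01  0.45 -0.03] w 25.8 gf 45.0
row [0.1, 0.4, 0.1] [-0.38, 0.02, -6.01]
row [0.1, 0.4, 0.1] [-0.0, 0.02, -1.49]
```

Free again. Slide down-slope until the ledge is felt.

>>> {"name": "carry_out", "arguments": {"targets": [[[0,0,0,-0.3,0,0.05,1.5],[0,0,0,-0.6,0,0.1,1.5],[0,0,0,-0.6,0,0.1,1.5]]]}}

```text
time_s: 50.6
tool_pos: [499.2, 67.1, 236.3]
ee_rot: [0.001, 0.971, 0.0, 0.239]
ft_force: [0.1, -0.4, -3.4]
grip_width: 0.272
gripper_force: 45.0
```

>>> {"name": "carry_out", "arguments": {"targets": [[[0,0,0,-0.3,0,0.1,1.5],[0,0,0,-0.5,0,0.15,1.5],[0,0,0,-0.5,0,0.15,1.5]]]}}

```text
time_s: 50.98
tool_pos: [495.5, 67.1, 232.9]
ee_rot: [0.001, 0.971, 0.0, 0.239]
ft_force: [-0.7, -0.6, -2.9]
grip_width: 0.276
gripper_force: 45.0
```

```bash
python3 where2.py
```

```text
tilt 27.6 tube centre in bed 0.2 51.9 20.5
t 50.98 grasp now [573.   66.9  85. ] z [ 0.464 -0.001 -0.886] y [ 0.    -1.     0.002] j [ 0.05  0.49  2.02 -0.14  0.16  1.75] F [-0.7 -0.6 -2.9] M [ 0.01  0.41 -0.02] w 25.7 gf 45.0
row [0.1, 0.4, 0.1] [0.74, 0.02, -6.26]
row [0.1, 0.4, 0.1] [1.12, 0.02, -1.73]
```

>>> {"name": "carry_out", "arguments": {"targets": [[[0,0,0,-0.2,0,0.05,1.5],[0,0,0,-0.4,0,0.1,1.5],[0,0,0,-0.4,0,0.1,1.5]]]}}

```text
time_s: 51.35
tool_pos: [492.7, 67.1, 230.5]
ee_rot: [0.001, 0.971, 0.0, 0.239]
ft_force: [0.3, -0.3, -1.6]
grip_width: 0.277
gripper_force: 45.0
```

>>> {"name": "carry_out", "arguments": {"targets": [[[0,0,0,0.05,0,0.15,1.5],[0,0,0,0.05,0,0.3,1.5],[0,0,0,0.05,0,0.3,1.5]]]}}

```text
time_s: 51.72
tool_pos: [494.6, 67.1, 228.1]
ee_rot: [0.001, 0.971, 0.0, 0.239]
ft_force: [-0.4, 0.1, 2.0]
grip_width: 0.275
gripper_force: 45.0
```

```bash
python3 where2.py
```

```text
tilt 27.7 tube centre in bed -3.4 52.0 17.4
t 51.73 grasp now [572.2  67.   80.2] z [ 0.465 -0.001 -0.885] y [ 0.    -1.     0.001] j [ 0.05  0.49  2.02 -0.16  0.14  1.76] F [-0.4  0.1  2. ] M [-0.05  0.   -0.02] w 25.6 gf 45.0
row [0.1, 0.3, 0.1] [1.05, 0.02, -6.64]
row [0.1, 0.3, 0.1] [1.42, 0.02, -2.11]
```

>>> {"name": "carry_out", "arguments": {"targets": [[[0,0,0,0,0,0,2.8],[0,0,0,0,0,0,3.2],[0,0,0,0,0,0,3.6],[0,0,0,0,0,0,3.6],[0,0,0,0,0,0,3.6]]]}}

```text
time_s: 52.35
tool_pos: [494.4, 67.3, 227.9]
ee_rot: [0.001, 0.971, 0.0, 0.239]
ft_force: [-1.0, 2.6, -1.3]
grip_width: 0.389
gripper_force: 1.1
```

>>> {"name": "carry_out", "arguments": {"targets": [[[0,0,0,0,0,-0.5,3.6],[0,0,0,0,0,-2,3.6],[0,0,0,0,0,-4,3.6],[0,0,0,0,0,-8,3.6],[0,0,0,0,0,-12,3.6],[0,-9,0,-4,0,-15,4],[0,-18,0,-5,0,-16,5],[0,-27.7,0,-5,0,-16,6],[0,-27.7,0,-5,0,-16,6],[0,-27.7,0,-5,0,-16,6],[0,-27.7,0,-5,0,-16,6]]]}}

```text
time_s: 53.72
tool_pos: [375.7, 67.3, 346.5]
ee_rot: [0.001, 1.0, 0.0, 0.001]
ft_force: [0.1, 0.5, 0.4]
grip_width: 0.648
gripper_force: 0.0
```

Run:
```python
from bed import *
from scipy.optimize import least_squares
go([])
for n in("wrist","top","side"):
    im=shot(n,"r2"+n)["image"]
    for d in robot.cut_out(n,"tube_a"):
        (c,wh,a)=cv2.minAreaRect(cv2.findNonZero(d["region"].astype(np.uint8)));ys,xs=np.nonzero(d["region"]);print(n,round(d["conf"],2),np.round(c),np.round(wh),round(a),im[d["region"]].mean(0).round(),xs.min(),xs.max(),ys.min(),ys.max())
    for y in(0,52):
        C=[O+4*BZ+BY*(y+sy)+BX*x+BZ*z for sy in(-13,13) for x in(-68,62) for z in(0,26)];p=proj(n,C);(c,wh,a)=cv2.minAreaRect(p.astype(np.float32));print(n,"exp bay",y,np.round(c),np.round(wh),round(a),p.min(0).round(),p.max(0).round())
```

```text
t 53.73 grasp now [375.9  67.  179.5] z [ 0.001 -0.001 -1.   ] y [ 0.    -1.     0.001] j [ 0.06  0.13  2.12 -0.    0.9   1.63] F [0.1 0.5 0.4] M [ 0.05 -0.01  0.02] w 60.3 gf 0.0
wrist 0.7 [13. 99.] [103.  45.] 55 [ 42. 153. 140.] 0 58 45 142
wrist exp bay 0 [ 419. -277.] [ 77. 439.] 11 [ 374. -485.] [499. -62.]
wrist exp bay 52 [ 321. -274.] [ 71. 424.] 0 [ 286. -486.] [357. -62.]
top 0.94 [294. 188.] [42.  9.] 90 [155. 128.  97.] 290 299 167 209
top 0.92 [277. 187.] [41. 10.] 88 [157. 129.  97.] 272 282 167 208
top 0.71 [186. 231.] [43. 11.] 65 [ 63. 141. 128.] 173 198 210 251
top 0.53 [407. 196.] [30. 34.] 60 [168. 144.  98.] 390 423 179 211
top exp bay 0 [295. 186.] [ 9. 42.] 0 [291. 165.] [300. 208.]
top exp bay 52 [278. 186.] [43. 10.] 89 [272. 165.] [283. 207.]
side 0.89 [306. 232.] [41. 10.] 37 [183. 150. 111.] 288 323 217 246
side 0.72 [343. 307.] [49.  5.] 11 [54. 51. 47.] 319 367 300 313
side 0.59 [330. 344.] [16. 53.] 73 [ 64. 174. 158.] 304 355 331 357
side exp bay 0 [304. 233.] [42. 12.] 37 [285. 216.] [323. 249.]
side exp bay 52 [300. 243.] [44. 12.] 37 [280. 226.] [320. 260.]
```

>>> {"name": "carry_out", "arguments": {"targets": [[[0,0,0,0,0,-6,6],[0,0,0,0,0,-12,6],[0,0,0,5,2,-18,6],[0,0,0,11,5.2,-18,6],[0,0,0,16.4,5.2,-18,6],[0,0,0,16.4,5.2,-18,6],[0,0,0,16.4,5.2,-18,6],[0,0,0,16.4,5.2,-18,6]]]}}

```text
time_s: 55.02
tool_pos: [539.1, 15.9, 526.6]
ee_rot: [0.001, 1.0, 0.0, -0.0]
ft_force: [0.2, 0.5, 0.4]
grip_width: 0.648
gripper_force: 0.0
```

Run:
```python
from bed import *
go([([480,300,350],tool([0,0,-1],[.037,-1,0])),([608,345.5,300],tool([0,0,-1],[.037,-1,0])),([608,345.5,210.5],tool([0,0,-1],[.037,-1,0]))])
for n in("wrist",):
    im=shot(n,"r3"+n)["image"]
    for d in robot.cut_out(n,"tube_a"):
        (c,wh,a)=cv2.minAreaRect(cv2.findNonZero(d["region"].astype(np.uint8)));ys,xs=np.nonzero(d["region"]);print(n,round(d["conf"],2),np.round(c),np.round(wh),round(a),im[d["region"]].mean(0).round(),xs.min(),xs.max(),ys.min(),ys.max())
    for y in(0,52):
        C=[O+4*BZ+BY*(y+sy)+BX*x+BZ*z for sy in(-13,13) for x in(-68,62) for z in(0,26)];p=proj(n,C);(c,wh,a)=cv2.minAreaRect(p.astype(np.float32));print(n,"exp bay",y,np.round(c),np.round(wh),round(a),p.min(0).round(),p.max(0).round())
for n in("top","side","wrist"):
    shot(n)
    for d in robot.cut_out(n,"keeper")[:1]: print(n,"keeper",d["conf"],d["centre"],proj(n,[607.4,346,153]).round())
```

```text
t 55.02 grasp now [539.   15.7 359.7] z [-0.001 -0.001 -1.   ] y [ 0.001 -1.     0.001] j [-0.06  0.23  1.51 -0.    1.4   1.51] F [0.2 0.5 0.4] M [ 0.04 -0.01  0.05] w 60.3 gf 0.0
row [0.1, 0.0, -2.1] [-5.89, -28.41, 0.93]
row [0.1, 0.0, -2.1] [6.92, -32.96, 5.91]
row [0.1, 0.0, -2.1] [6.92, -32.98, 14.86]
wrist 0.96 [319. 102.] [ 26. 102.] 0 [134. 112.  87.] 306 332 51 153
wrist 0.89 [275. 103.] [103.  27.] 81 [174. 147. 115.] 256 290 52 153
wrist 0.83 [ 94. 195.] [95. 28.] 54 [ 91. 174. 157.] 56 131 154 238
wrist exp bay 0 [320.  95.] [ 26. 104.] 0 [308.  42.] [334. 147.]
wrist exp bay 52 [273.  95.] [107.  29.] 85 [256.  42.] [291. 147.]
top keeper 0.74 [170.6, 179.6] [[176. 183.]]
side keeper 0.76 [276.8, 293.6] [[276. 298.]]
```

>>> {"name": "carry_out", "arguments": {"targets": [[[0,0,0,-5,-5,0,6],[0,0,0,-5.9,-11,0,6],[0,0,-1,-5.9,-17,0,6],[0,0,-2.1,-5.9,-23,0,6],[0,0,-2.1,-5.9,-28.4,0.9,6],[0,0,-2.1,0,-31,3,6],[0,0,-2.1,6.9,-33,5.9,6],[0,0,-2.1,6.9,-33,5.9,6],[0,0,-2.1,6.9,-33,5.9,6],[0,0,-2.1,6.9,-33,5.9,6]]]}}

```text
time_s: 56.68
tool_pos: [608.3, 345.4, 467.6]
ee_rot: [0.001, 1.0, 0.018, -0.0]
ft_force: [-0.1, 0.4, 0.5]
grip_width: 0.647
gripper_force: 0.0
```

Run:
```python
from fit import *
go([([608,345.5,210.5],tool([0,0,-1],[.037,-1,0]))])
shot("wrist")
for d in robot.cut_out("wrist","keeper")[:2]:
    r=d["region"];ys,xs=np.nonzero(r);print(d["conf"],xs.min(),xs.max(),ys.min(),ys.max())
B=R.from_euler("ZY",[.041,.04])
for v in([0,129,6],[0,-129,6],[-9,17,74],[-9,-17,74],[9,0,74]): print(v,proj("wrist",np.array([607.4,346,147])+B.apply(v)).round())
```

```text
t 56.67 grasp now [608.2 345.2 300.6] z [-0.    -0.001 -1.   ] y [ 0.037 -0.999  0.001] j [ 0.45  0.59  1.13 -0.    1.42  1.98] F [-0.1  0.4  0.5] M [ 0.07  0.02 -0.05] w 60.2 gf 0.0
row [0.1, 0.0, -0.0] [-0.02, -0.02, 9.01]
0.9 170 468 179 222
[0, 129, 6] [[174. 189.]]
[0, -129, 6] [[464. 188.]]
[-9, 17, 74] [[295. 220.]]
[-9, -17, 74] [[344. 220.]]
[9, 0, 74] [[319. 195.]]
```

>>> {"name": "carry_out", "arguments": {"targets": [[[0,0,0,0,0,4,6],[0,0,0,0,0,7.5,6],[0,0,0,0,0,9,6],[0,0,0,0,0,9,6],[0,0,0,0,0,9,3],[0,0,0,0,0,9,2.5],[0,0,0,0,0,9,2.5],[0,0,0,0,0,9,2.5],[0,0,0,0,0,8.5,2.5],[0,0,0,0,0,8,2.5],[0,0,0,0,0,8,2.5],[0,0,0,-1.5,0,8,2.5],[0,0,0,-3.5,0,8,2.5],[0,0,0,-6,0,8,2.5],[0,0,0,-8,0,8,2.5],[0,0,0,-10,0,8,2.5],[0,0,0,-10,0,8,2.5]]], "newtons": 25}}

```text
time_s: 58.9
tool_pos: [508.2, 341.8, 387.1]
ee_rot: [0.001, 1.0, 0.019, -0.001]
ft_force: [0.5, 0.4, -2.3]
grip_width: 0.364
gripper_force: 25.0
```

Run:
```python
from fit import *
q=tool([0,0,-1],[.005,-1,0])
go([([450,300,320],q),([470,14.6,320],q),([628,14.6,300],q),([628,14.6,240],q),([628,14.6,208],q)])
```

```text
t 58.9 grasp now [508.1 341.6 220.1] z [-0.001 -0.002 -1.   ] y [ 0.038 -0.999  0.002] j [ 0.52  0.48  1.5  -0.    1.16  2.05] F [ 0.5  0.4 -2.3] M [0.06 0.03 0.04] w 33.9 gf 25.0
row [0.1, 0.1, 1.9] [-5.99, 3.98, -9.98]
row [0.1, 0.1, 1.9] [-5.07, 32.57, -9.94]
row [0.1, 0.1, 1.9] [10.73, 33.16, -7.96]
row [0.1, 0.1, 1.9] [10.73, 33.15, -1.96]
row [0.1, 0.1, 1.9] [10.74, 33.15, 1.24]
```

>>> {"name": "carry_out", "arguments": {"targets": [[[0,0,0,-4,1,-5,2.5],[0,0,1,-6,4,-10,2.5],[0,0,1.9,-6,10,-10,2.5],[0,0,1.9,-6,16,-10,2.5],[0,0,1.9,-5,22,-10,2.5],[0,0,1.9,-5,28,-10,2.5],[0,0,1.9,-5,33.1,-10,2.5],[0,0,1.9,0,33.1,-10,2.5],[0,0,1.9,5.5,33.1,-9,2.5],[0,0,1.9,10.7,33.15,-8,2.5],[0,0,1.9,10.7,33.15,-8,2.5],[0,0,1.9,10.7,33.15,-5,2.5],[0,0,1.9,10.7,33.15,-2.5,2.5],[0,0,1.9,10.7,33.15,-2.5,2.5],[0,0,1.9,10.7,33.15,-2.5,2.5],[0,0,1.9,10.7,33.15,-2.5,2.5]]]}}

```text
time_s: 60.9
tool_pos: [628.2, 14.4, 413.7]
ee_rot: [0.001, 1.0, 0.002, 0.001]
ft_force: [0.3, -0.2, -2.5]
grip_width: 0.365
gripper_force: 25.0
```

Run:
```python
from fit import *
q=tool([0,0,-1],[.005,-1,0])
go([([628,14.6,210],q)])
for n in("top","side"):
    shot(n)
    for d in robot.cut_out(n,"keeper")[:1]:
        ys,xs=np.nonzero(d["region"]);print(n,d["conf"],d["centre"],xs.min(),xs.max(),ys.min(),ys.max())
    P=robot.state()["tool_pos"]+[0,0,-HZ-63]
    print(proj(n,[P+[0,129,6],P+[0,-129,6]]).round(1).tolist())
```

```text
t 60.9 grasp now [628.4  14.1 246.7] z [ 0.001 -0.002 -1.   ] y [ 0.004 -1.     0.002] j [-0.05  0.49  1.43 -0.    1.23  1.52] F [ 0.3 -0.2 -2.5] M [ 0.02 -0.03  0.01] w 34.0 gf 25.0
row [0.1, -0.1, -0.1] [-0.03, -0.03, 3.67]
top 0.45 [337.9, 174.9] 331 342 173 178
[[247.0, 174.9], [341.7, 177.3]]
side 0.57 [300.1, 208.0] 286 307 183 233
[[288.1, 232.6], [307.3, 184.7]]
```

>>> {"name": "carry_out", "arguments": {"targets": [[[0,0,0,0,0,1,2.5],[0,0,0,0,0,2,2.5],[0,0,0,0,0,3,2.5],[0,0,0,0,0,3.5,2.5],[0,0,0,0,0,3.5,2.5],[0,0,0,0,0,3.5,2.5]]]}}

```text
time_s: 61.85
tool_pos: [628.2, 14.4, 377.6]
ee_rot: [0.001, 1.0, 0.002, -0.0]
ft_force: [-0.5, 0.7, -1.9]
grip_width: 0.363
gripper_force: 25.0
```

>>> {"name": "carry_out", "arguments": {"targets": [[[0,0,0,0,0,0.15,2.5],[0,0,0,0,0,0.3,2.5],[0,0,0,0,0,0.3,2.5]]]}}

```text
time_s: 62.22
tool_pos: [628.1, 14.3, 374.2]
ee_rot: [0.001, 1.0, 0.002, -0.001]
ft_force: [-0.2, 0.2, -2.8]
grip_width: 0.368
gripper_force: 25.0
```

>>> {"name": "carry_out", "arguments": {"targets": [[[0,0,0,0,0,0.15,2.5],[0,0,0,0,0,0.2,2.5],[0,0,0,0,0,0.2,2.5]]]}}

```text
time_s: 62.6
tool_pos: [628.1, 14.3, 373.8]
ee_rot: [0.001, 1.0, 0.002, 0.0]
ft_force: [-3.6, -0.5, 9.0]
grip_width: 0.363
gripper_force: 25.0
```

>>> {"name": "carry_out", "arguments": {"targets": [[[0,0,0,0,0,0.15,2.5],[0,0,0,0,0,0.2,2.5],[0,0,0,0,0,0.2,2.5]]]}}

```text
time_s: 62.98
tool_pos: [628.5, 14.4, 373.5]
ee_rot: [0.001, 1.0, 0.002, 0.002]
ft_force: [-4.3, 0.1, 18.9]
grip_width: 0.359
gripper_force: 25.0
```

Contact. Ease off, release, rise straight up.

>>> {"name": "carry_out", "arguments": {"targets": [[[0,0,0,0,0,-0.25,2.5],[0,0,0,0,0,-0.25,4],[0,0,0,0,0,-0.25,6],[0,0,0,0,0,-0.25,6],[0,0,0,0,0,-0.25,6],[0,0,0,0,0,-0.25,6],[0,0,0,0,0,-2,6],[0,0,0,0,0,-4,6],[0,0,0,0,0,-8,6],[0,0,0,0,0,-15,6],[0,0,0,-4,0,-15.5,6],[0,0,0,-9,0,-15.5,6],[0,0,0,-9,0,-15.5,6],[0,0,0,-9,0,-15.5,6]]]}}

```text
time_s: 64.72
tool_pos: [538.5, 14.2, 526.5]
ee_rot: [0.001, 1.0, 0.002, 0.0]
ft_force: [0.0, -0.1, 0.1]
grip_width: 0.643
gripper_force: 0.0
```

Run:
```python
from fit import *
go([])
P=np.array([628.3,14.5,145])
for n in("top","side","wrist"):
    shot(n,"k"+n)
    for d in robot.cut_out(n,"keeper")[:2]:
        ys,xs=np.nonzero(d["region"]);print(n,d["conf"],np.round(d["centre"]),xs.min(),xs.max(),ys.min(),ys.max())
    print(n,"exp",proj(n,[P+v for v in np.array([[0,129,6],[0,-129,6],[-9,17,74],[9,-17,74],[-6,0,12],[6,0,12.]])]).round(1).tolist())
    if n!="side":
      for d in robot.cut_out(n,"tube_a")[:3]:
        ys,xs=np.nonzero(d["region"]);print(n,"tube",d["conf"],np.round(d["centre"]),xs.min(),xs.max(),ys.min(),ys.max())
```

```text
t 64.72 grasp now [538.7  14.  359.5] z [ 0.001 -0.002 -1.   ] y [ 0.004 -1.     0.002] j [-0.06  0.23  1.51 -0.    1.4   1.51] F [ 0.  -0.1  0.1] M [ 0.03  0.   -0.05] w 59.8 gf 0.0
top 0.44 [336. 176.] 332 341 176 181
top exp [[249.1, 177.4], [340.7, 179.7], [287.3, 177.1], [300.3, 170.8], [294.8, 180.3], [294.9, 176.0]]
top tube 0.79 [185. 227.] 173 198 211 251
top tube 0.45 [169. 171.] 165 179 160 192
side 0.8 [300. 212.] 287 309 193 244
side exp [[288.8, 243.1], [307.6, 194.3], [299.8, 201.6], [296.5, 194.9], [300.8, 215.1], [297.0, 214.7]]
wrist 0.72 [319.  84.] 187 452 70 94
wrist exp [[189.0, 84.6], [450.0, 85.7], [298.7, 92.3], [341.5, 68.6], [319.6, 91.3], [319.7, 78.3]]
wrist tube 0.94 [ 89. 193.] 55 127 154 236
wrist tube 0.87 [273. 106.] 253 288 51 153
wrist tube 0.86 [316. 111.] 304 330 51 153
```

Run:
```python
from h import *
q=tool([0,0,-1],[0.037,-1,0]);xd=np.array([1,0.037,0]);h=np.array([657.5,348.6,184.])
g=lambda t:h+xd*(-66*np.sin(t))+[0,0,66*np.cos(t)]
s=g(1.57);go([([470,180,340],q),(s+[0,0,110],q),(s,q)]);print(s)
go([(g(t),q) for t in np.linspace(1.57,0,10)[1:]],(s-q.apply([0,0,HZ]),q))
```

```text
t 65.12 grasp now [538.3  14.  358.1] z [-0.001 -0.001 -1.   ] y [ 0.004 -1.     0.001] j [-0.06  0.23  1.51 -0.    1.4   1.51] F [-0.1 -0.3  0.2] M [-0.01  0.04 -0.01] w 59.9 gf 0.0
row [0.1, 0.1, -1.9] [-6.79, -16.6, 1.8]
row [0.1, 0.1, -1.9] [5.43, -33.18, 6.35]
row [0.1, 0.1, -1.9] [5.44, -33.2, 17.35]
[591.50002093 346.15800077 184.05255756]
t 65.12 grasp now [591.5 346.2 184.1] z [ 0.  0. -1.] y [ 0.037 -0.999  0.   ] j [-0.06  0.23  1.51 -0.    1.4   1.51] F [-0.1 -0.3  0.2] M [-0.01  0.04 -0.01] w 59.9 gf 0.0
row [0.0, 0.0, 0.0] [0.1, -0.0, -1.15]
row [0.0, 0.0, 0.0] [0.4, -0.0, -2.26]
row [0.0, 0.0, 0.0] [0.89, 0.0, -3.3]
row [0.0, 0.0, 0.0] [1.55, 0.0, -4.24]
row [0.0, 0.0, 0.0] [2.36, -0.0, -5.05]
row [0.0, 0.0, 0.0] [3.3, -0.0, -5.71]
row [0.0, 0.0, 0.0] [4.35, 0.0, -6.2]
row [0.0, 0.0, 0.0] [5.46, -0.0, -6.49]
row [0.0, 0.0, 0.0] [6.6, -0.0, -6.59]
```

>>> {"name": "carry_out", "arguments": {"targets": [[[0,0,0,-6.8,-6,0,6],[0,0,-1,-6.8,-12,0,6],[0,0,-1.9,-6.8,-18,1.8,6],[0,0,-1.9,-4,-24,2,6],[0,0,-1.9,0,-29,4,6],[0,0,-1.9,5.4,-33.2,6.3,6],[0,0,-1.9,5.4,-33.2,6.3,6],[0,0,-1.9,5.4,-33.2,6.3,6],[0,0,-1.9,5.4,-33.2,11,6],[0,0,-1.9,5.4,-33.2,15,6],[0,0,-1.9,5.4,-33.2,17.35,6],[0,0,-1.9,5.4,-33.2,17.35,6],[0,0,-1.9,5.4,-33.2,17.35,3],[0,0,-1.9,5.4,-33.2,17.35,3],[0,0,-1.9,5.4,-33.2,17.35,3],[0,0,-1.9,5.4,-33.2,17.35,3]]], "newtons": 10}}

```text
time_s: 67.12
tool_pos: [590.9, 346.1, 352.2]
ee_rot: [0.001, 1.0, 0.018, 0.0]
ft_force: [-1.6, -1.8, 6.2]
grip_width: 0.388
gripper_force: 10.0
```

>>> {"name": "carry_out", "arguments": {"targets": [[[0,0,0,0.1,0,-1.1,3],[0,0,0,0.4,0,-2.3,3],[0,0,0,0.9,0,-3.3,3],[0,0,0,1.55,0,-4.2,3],[0,0,0,2.35,0,-5.0,3],[0,0,0,3.3,0,-5.7,3],[0,0,0,4.3,0,-6.2,3],[0,0,0,5.4,0,-6.5,3],[0,0,0,6.2,0,-6.6,3],[0,0,0,6.6,0,-6.6,3],[0,0,0,6.6,0,-6.6,3]]]}}

```text
time_s: 68.5
tool_pos: [657.1, 349.0, 417.8]
ee_rot: [0.0, 1.0, 0.018, 0.0]
ft_force: [-0.7, 3.1, 4.7]
grip_width: 0.386
gripper_force: 10.0
```

Run:
```python
from h import *
go([])
```

```text
t 68.5 grasp now [657.3 348.9 250.8] z [ 0.001 -0.    -1.   ] y [ 0.037 -0.999  0.   ] j [ 0.43  0.71  1.04 -0.    1.39  1.96] F [-0.7  3.1  4.7] M [0.69 0.24 0.01] w 35.9 gf 10.0
```

>>> {"name": "carry_out", "arguments": {"targets": [[[0,0,0,0.2,0,0,3],[0,0,0,0.4,0,0,3],[0,0,0,0.4,0,0,3]]]}}

```text
time_s: 68.88
tool_pos: [660.7, 349.2, 417.5]
ee_rot: [0.0, 1.0, 0.019, -0.0]
ft_force: [-2.3, 4.2, 5.0]
grip_width: 0.386
gripper_force: 10.0
```

>>> {"name": "carry_out", "arguments": {"targets": [[[0,0,0,-0.4,0,0,4.5],[0,0,0,-0.4,0,0,6],[0,0,0,-0.4,0,0,6],[0,0,0,-0.4,0,0,6],[0,0,0,-0.4,0,-4,6],[0,0,0,-0.4,0,-10,6],[0,0,0,-5,0,-11,6],[0,0,0,-10,0,-11,6],[0,0,0,-10,0,-11,6],[0,0,0,-10,0,-11,6]]]}}

```text
time_s: 70.12
tool_pos: [561.5, 345.3, 527.7]
ee_rot: [0.001, 1.0, 0.018, 0.0]
ft_force: [0.6, -0.2, 0.4]
grip_width: 0.652
gripper_force: 0.0
```

Run:
```python
from h import *
go([])
for n in("wrist","top"):
    im=shot(n,"f"+n)["image"]
    for d in robot.cut_out(n,"fork")[:2]:
        r=d["region"];ys,xs=np.nonzero(r);print(n,d["conf"],d["centre"],xs.min(),xs.max(),ys.min(),ys.max(),[at(n,p,273).round(1).tolist() for p in((xs.min(),ys.min()),(xs.max(),ys.max()))])
    for th in(0,.15,.3):
        P=np.array([657.5-88*np.sin(th),348.6,185+88*np.cos(th)]);print(n,th,proj(n,P).round(1))
```

```text
t 70.12 grasp now [561.5 345.1 360.7] z [ 0.    -0.001 -1.   ] y [ 0.037 -0.999  0.001] j [ 0.48  0.48  1.17 -0.    1.5   2.01] F [ 0.6 -0.2  0.4] M [ 0.03 -0.01 -0.05] w 60.6 gf 0.0
wrist 0.76 [321.6, 78.1] 291 346 68 89 [[655.0, 367.7, 273.0], [643.4, 331.4, 273.0]]
wrist 0 [[320.6  65. ]]
wrist 0.15 [[319.9  86.5]]
wrist 0.3 [[319.2 106.6]]
top 0.45 [163.9, 158.4] 154 178 155 163 [[657.7, 367.8, 273.0], [638.6, 305.5, 273.0]]
top 0 [[161.6 155.3]]
top 0.15 [[161.3 160.4]]
top 0.3 [[161.3 165.6]]
```

>>> {"name": "carry_out", "arguments": {"targets": [[[0,0,0,3,-0.2,4,0],[0,0,0,5.5,-0.2,9.5,0],[0,0,0,5.5,-0.2,9.5,0],[0,0,0,5.5,-0.2,9.5,0],[0,0,0,5.5,-0.2,9.5,0],[0,0,0,6.2,-0.2,9.5,0],[0,0,0,6.8,-0.2,9.5,0],[0,0,0,6.8,-0.2,9.5,0],[0,0,0,6.8,-0.2,9.5,0]]]}}

```text
time_s: 71.45
tool_pos: [628.8, 349.7, 432.1]
ee_rot: [0.001, 1.0, 0.018, -0.001]
ft_force: [0.4, 0.5, -0.2]
grip_width: 0.002
gripper_force: 0.0
```

>>> {"name": "carry_out", "arguments": {"targets": [[[0,0,0,0.3,0,0,0],[0,0,0,0.5,0,0,0],[0,0,0,0.5,0,0,0]]]}}

```text
time_s: 71.82
tool_pos: [633.9, 349.9, 432.2]
ee_rot: [0.001, 1.0, 0.018, -0.001]
ft_force: [0.6, 0.4, -0.0]
grip_width: 0.002
gripper_force: 0.0
```

>>> {"name": "carry_out", "arguments": {"targets": [[[0,0,0,0.3,0,0,0],[0,0,0,0.5,0,0,0],[0,0,0,0.5,0,0,0]]]}}

```text
time_s: 72.2
tool_pos: [639.0, 350.1, 432.2]
ee_rot: [0.001, 1.0, 0.018, -0.0]
ft_force: [0.2, 0.1, 0.0]
grip_width: 0.005
gripper_force: 0.0
```

>>> {"name": "carry_out", "arguments": {"targets": [[[0,0,0,0.3,0,0,0],[0,0,0,0.5,0,0,0],[0,0,0,0.5,0,0,0]]]}}

```text
time_s: 72.58
tool_pos: [644.0, 350.2, 432.1]
ee_rot: [0.001, 1.0, 0.018, -0.0]
ft_force: [-0.3, 0.5, 0.2]
grip_width: 0.002
gripper_force: 0.0
```

>>> {"name": "carry_out", "arguments": {"targets": [[[0,0,0,0.2,0,0,0],[0,0,0,0.3,0,0,0],[0,0,0,0.3,0,0,0]]]}}

```text
time_s: 72.95
tool_pos: [646.0, 350.5, 432.2]
ee_rot: [0.001, 1.0, 0.019, -0.003]
ft_force: [-11.5, -2.6, 4.1]
grip_width: 0.005
gripper_force: 5.6
```

>>> {"name": "carry_out", "arguments": {"targets": [[[0,0,0,0.2,0,0,0],[0,0,0,0.3,0,0,0],[0,0,0,0.3,0,0,0]]]}}

```text
time_s: 73.32
tool_pos: [647.7, 350.9, 432.2]
ee_rot: [0.002, 1.0, 0.019, -0.006]
ft_force: [-27.9, -6.2, 9.2]
grip_width: 0.006
gripper_force: 13.8
```

>>> {"name": "carry_out", "arguments": {"targets": [[[0,0,0,-3,0,0,0],[0,0,0,-8,0,-5,0],[0,0,0,-14,0,-10,0],[0,0,0,-14,0,-10,0],[0,0,0,-14,0,-10,0],[0,0,0,-14,0,-10,0]]]}}

```text
time_s: 74.08
tool_pos: [510.7, 345.5, 531.2]
ee_rot: [0.001, 1.0, 0.018, -0.001]
ft_force: [0.1, 0.4, -0.7]
grip_width: 0.006
gripper_force: 0.0
```

Run:
```python
from h import *
go([])
for n,l in(("top","tube_a"),("side","keeper"),("wrist","fork")):
    shot(n)
    for d in robot.cut_out(n,l)[:3]:
        ys,xs=np.nonzero(d["region"]);print(n,l,round(d["conf"],2),xs.min(),xs.max(),ys.min(),ys.max())
print(robot.hand_in())
```

```text
t 74.08 grasp now [510.4 345.1 364.2] z [-0.002 -0.002 -1.   ] y [ 0.037 -0.999  0.002] j [ 0.52  0.39  1.29 -0.    1.47  2.05] F [ 0.1  0.4 -0.7] M [ 0.03 -0.   -0.02] w 0.5 gf 0.0
top tube_a 0.97 174 197 211 251
top tube_a 0.88 290 299 167 208
top tube_a 0.7 271 283 166 208
wrist fork 0.66 297 345 0 21
the job is handed in; nothing more can be done
None
```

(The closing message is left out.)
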